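# Clear the drawer front and put the chuck jaws away

## Robot

A 6-joint arm with a two-finger parallel gripper is mounted at the origin on the work surface. World frame = base frame: x ahead of the robot, y to its left, z up, the work surface at z = 0. Lengths are in m, angles in rad, forces in N, time in s.
With the tool pointing down it reaches from about 0.25 to 0.775 m from the base axis. Payload 4 kg.
Tool frame: the origin (TCP) lies on the centre line of the jaws, within the pads' length; the fingertips stand 8 mm ahead of it and the grasp point (between the pads) lies 11 mm behind it; z points along the fingers, y is the direction in which the jaws open and shut (so a half turn about z gives the same grasp; the last joint's range is limited). The gripper opens to 94 mm and grips with 3 to 60 N. Pads are 16 mm wide; open, the fingers measure 119 mm over their backs; the gripper's body (75 mm by 177 mm) begins 78 mm behind the grasp point.
Start: joints at [1.22, 0.087, 1.371, -0, 1.684, -0.103], TCP at [0.135, 0.533, 0.214] pointing down, gripper open.
Joint ranges: [-3.1, 3.1], [-0.76, 2.03], [0.27, 2.55], [-1.08, 4.22], [0.17, 2.65], [-2.57, 2.57]. Speed limits (rad/s): [2.79, 2.79, 3.14, 3.14, 3.14, 3.14].

## Interface

Orientations are given as [roll, pitch, yaw] about the fixed x, y, z axes, in that order (R = Rz(yaw) Ry(pitch) Rx(roll)).
In Python, from bench import robot gives the robot as it stands.
- The arm moves only by the shell command python3 -m crank 'ROWS' [OPENING]. ROWS is JSON, a list of rows, each a list of 4 numbers: the shift along the tool's x, y, z scaled (see below), then the turn about the tool's z scaled (see below). A call has exactly 10 rows; each row shifts and turns the commanded pose from where the row before left it, along the tool's axes as they then stand; what a row does not reach is not made up. The controller multiplies each number of a shift by 0.2 m and each number of a turn by pi/2 rad. A row lasts 1/8 s, in which the tool goes at most 62.5 mm and 10.7 degrees, less where a joint would pass 70% of its speed; a pose out of reach is approached as far as the arm can. A call with a number of a shift or a turn outside -1 to 1 is refused whole. A call with a gripper value outside its range is refused whole. OPENING is the gripper command: -1 is fully open, 1 is shut, values between are in proportion, set as the call begins (- or left out, the last holds). The fingers move at their own pace and stop on an object; the grip force is fixed at half the most. Time passes only in rows, so rows that do not move let the fingers close, or fill a call up. It gives the time, the measured TCP pose, the force and the opening at its end, in the units of the state.
- robot.get_obs(): the state, without advancing time (a new reading comes with each control period).
- robot.snapshot(name): name is "scene" or "side" or "wrist"; returns (picture, depth): 400x640x3 uint8, red, green, blue; 400x640 float32, m along the optical axis (not along the pixel's ray), 0 where there is no reading.
- robot.camera_params(name): a dict with "fx", "fy", "cx", "cy" (pixels), "world_from_camera" (4x4, takes a point from camera to world coordinates). Camera axes: x right, y down, z forward; pixel columns grow to the right and rows downward; lengths in m; the calibration is good to about 2 mm. A picture is of the moment at which its call begins: read the wrist's pose just before it. camera_params takes no time and is no camera call; for the wrist camera it gives the pose at the moment of the call.
- robot.close_job(): hands the job in, once; it reports no verdict.
The state is a dict: "time": time; "joint_positions": joint angles; "qvel": joint speeds; "joint_torque": joint torques, N m; "tool_pos": TCP position; "ee_rot": TCP orientation; "wrist_force": force on the tool from outside, world axes, zero at the start; "wrist_torque": the same for the moment, N m; "width": finger opening in m.
Only numpy, scipy, OpenCV 4.12 (cv2) and the standard library are available. Lean on these libraries where they do the work, as an engineer would, in place of code of your own. Each camera call takes 0.05 s, during which the arm holds its last target.

## Task

The chuck jaws on the left of the bench have to be put away in the low green cabinet's drawer, but a paste pot and a V-block stand in front of it: first stand both of them upright on the green mat, and only then pull the drawer wide open. Lay every dark jaw in the bay with the blue liner and every bright jaw in the bay with the yellow liner, each lying base down on the bay's floor, not on another jaw, and then push the drawer fully shut. Leave everything else on the bench as it is.

Things in the scene. Friction and masses are not known exactly. Their poses are not given: they have to be found in the camera images.
- dark1_c (a point): centre (half-way up) of a dark (black) chuck jaw, 0.24 to 0.39 kg; a stepped block 64 long (own x) x 28 wide (own y) x 32 mm high in all: a base 20 mm high over the full length, and a 12 mm step on the half towards its own +x. Own z is up when it lies on its base. May be absent.
- dark2_c (a point): centre (half-way up) of a dark (black) chuck jaw, 0.24 to 0.39 kg; a stepped block 64 long (own x) x 28 wide (own y) x 32 mm high in all: a base 20 mm high over the full length, and a 12 mm step on the half towards its own +x. Own z is up when it lies on its base. May be absent.
- dark3_c (a point): centre (half-way up) of a dark (black) chuck jaw, 0.24 to 0.39 kg; a stepped block 64 long (own x) x 28 wide (own y) x 32 mm high in all: a base 20 mm high over the full length, and a 12 mm step on the half towards its own +x. Own z is up when it lies on its base. May be absent.
- bright1_c (a point): centre (half-way up) of a bright aluminium chuck jaw, 0.10 to 0.17 kg; a stepped block 64 long (own x) x 28 wide (own y) x 32 mm high in all: a base 20 mm high over the full length, and a 12 mm step on the half towards its own +x. Own z is up when it lies on its base. May be absent.
- bright2_c (a point): centre (half-way up) of a bright aluminium chuck jaw, 0.10 to 0.17 kg; a stepped block 64 long (own x) x 28 wide (own y) x 32 mm high in all: a base 20 mm high over the full length, and a 12 mm step on the half towards its own +x. Own z is up when it lies on its base. May be absent.
- bright3_c (a point): centre (half-way up) of a bright aluminium chuck jaw, 0.10 to 0.17 kg; a stepped block 64 long (own x) x 28 wide (own y) x 32 mm high in all: a base 20 mm high over the full length, and a 12 mm step on the half towards its own +x. Own z is up when it lies on its base. May be absent.
- pot_c (a point): centre (half-way up) of the grey plastic paste pot with a yellow screw lid: upright cylinder, 58 mm across, 85 mm high, about 0.35 kg. Own z is its axis, upwards.
- vblock_c (a point): centre (half-way up) of the steel V-block: 60 long (own x) x 46 wide (own y) x 50 mm high, about 0.7 kg, with a V groove 26 mm wide along own x in its top; grip it across its 46 mm width. Own z is up.
- mat: green mat, 220 (own x) x 150 (own y) x 3 mm, fixed to the bench on the right; origin at the centre of its underside, own z up.
- cab_drawer0 (a joint): travel of the single drawer of the low green cabinet, in m: 0 fully shut, up to 0.166 fully open. It slides level towards the cabinet's front (own -x), with about 1 N of friction, and stays where it is left. The cabinet is fixed, 240 deep x 390 wide x 100 mm high; nothing latches.
- cab_drawer0_handle (a point): middle of the drawer's bar handle: a level steel bar 11 mm thick and 120 mm long along own y, its axis 35 mm out from the grey drawer front and 38 mm below the cabinet's top. It moves with the drawer; own -x is the way the drawer opens.
- bay_blue (a point): point on the floor of the drawer's bay with the blue liner (the left bay seen from the robot), midway between its side walls and 67 mm behind the inside of the drawer front. Bay: 171 mm wide (own y), 195 mm deep (own x, of which the front 154 mm are open to above when the drawer is pulled out 160 mm), side walls 56 mm, middle divider 45 mm and front 64 mm above the floor. Own -x points the way the drawer opens; moves with the drawer; own z up.
- bay_yellow (a point): the same point in the bay with the yellow liner (the right bay seen from the robot); same sizes and axes, its left wall is the divider.
- nut: bystander, to be left alone: dark hexagon nut, 38 mm across, 16 mm high; origin at its underside.
- driver: bystander, to be left alone: screwdriver, 170 mm long; origin at its underside.
- cup: bystander, to be left alone: red cup, 70 mm across, 60 mm high; origin at its underside.
Not all that is in view belongs to the job. What is shaped like the part that bears vblock_c but orange is not meant.

How it is judged:
By the outcome, as a careful person would: the job done as asked, in the order asked, and still so for the second after the job is handed in, with the robot touching nothing.
Of dark1, dark2, dark3, bright1, bright2, bright3 only 3 to 5 are there at a start; the rules pass over those that are not, and their reading is None.
At some moment in a run one of dark1, dark2, dark3, bright1, bright2, bright3 may be knocked a few centimetres aside while the robot is not near it.
It also fails if it takes over 210 s, if anything falls off the work surface, if the arm or the gripper's body presses on something with over 40 N, if the wrist force passes 120 N, or if a joint passes its speed limit or range.

## Working session

There is one attempt and no reset: what is moved stays moved. The work goes in short steps, Python scripts to look and compute and a shell command to move; the robot and the scene stay as the last step left them, time stands still between calls to the robot, and variables do not carry over. Pictures are saved under pics/ and viewed, and the job is handed in when it is done.

```bash
ls; mkdir -p pics
cat > h.py <<'E'
import numpy as np, cv2
from bench import robot
def snap(name, fn=None):
    P=robot.camera_params(name); a,d=robot.snapshot(name)
    np.savez('last_%s.npz'%name,a=a,d=d,T=np.array(P['world_from_camera']),k=np.array([P['fx'],P['fy'],P['cx'],P['cy']]))
    if fn: cv2.imwrite('pics/'+fn,a[:,:,::-1])
    return a,d
def load(name):
    z=np.load('last_%s.npz'%name); return z['a'],z['d'],z['T'],z['k']
def pt(name,u,v,r=1):
    a,d,T,k=load(name); u=int(u);v=int(v)
    w=d[v-r:v+r+1,u-r:u+r+1]; w=w[w>0]; z=np.median(w) if w.size else np.nan
    return (T@np.array([(u-k[2])/k[0]*z,(v-k[3])/k[1]*z,z,1]))[:3].round(4)
def cloud(name):
    a,d,T,k=load(name); v,u=np.mgrid[0:d.shape[0],0:d.shape[1]]
    p=np.stack([(u-k[2])/k[0]*d,(v-k[3])/k[1]*d,d],-1)
    return p@T[:3,:3].T+T[:3,3]
def crop(name,x0,y0,x1,y1,s,fn):
    a=load(name)[0]; c=cv2.resize(a[y0:y1,x0:x1],None,fx=s,fy=s,interpolation=cv2.INTER_CUBIC); cv2.imwrite('pics/'+fn,c[:,:,::-1])
E
python3 - <<'E'
from h import *
for n in('scene','side','wrist'): snap(n,n+'0.png')
print(robot.get_obs()); 
for n in('scene','side','wrist'): print(robot.camera_params(n))
E
```

```text
pics
{'time': 0.15, 'joint_positions': array([ 1.21988216e+00,  8.78092073e-02,  1.37188555e+00, -1.09591110e-05,
        1.68357804e+00, -1.03107994e-01]), 'qvel': array([ 0.00167688, -0.00141368, -0.00318593, -0.00052363,  0.00076017,
        0.00030352]), 'joint_torque': array([ 9.98441392e-04, -3.40642011e+01, -3.02793610e+01,  7.17371679e-02,
        3.05176084e-02, -1.12687908e-04]), 'tool_pos': array([0.13477871, 0.53282327, 0.21257085]), 'ee_rot': array([-3.13992031e+00, -1.62095992e-04,  2.89378512e+00]), 'wrist_force': array([ 0.59926978, -0.19164513,  0.82535911]), 'wrist_torque': array([-0.00918184, -0.04754375, -0.06380293]), 'width': 0.09400399003325827}
{'fx': 445.25803946688023, 'fy': 445.25803946688023, 'cx': 327.30565153719493, 'cy': 205.54348141076844, 'world_from_camera': array([[-0.12603993,  0.62473084, -0.77060062,  1.41563323],
       [ 0.99201339,  0.08315895, -0.09483685,  0.15464898],
       [ 0.00483483, -0.77639936, -0.63022271,  0.75955938],
       [ 0.        ,  0.        ,  0.        ,  1.        ]])}
{'fx': 363.1774761568444, 'fy': 363.1774761568444, 'cx': 321.62554445059493, 'cy': 201.00367637262917, 'world_from_camera': array([[-9.97578215e-01, -4.26867170e-02,  5.49140137e-02,
         4.95429907e-01],
       [-6.95529172e-02,  6.08706739e-01, -7.90340748e-01,
         7.86841502e-01],
       [ 3.10521655e-04, -7.92246142e-01, -6.10201568e-01,
         6.54354682e-01],
       [ 0.00000000e+00,  0.00000000e+00,  0.00000000e+00,
         1.00000000e+00]])}
{'fx': 341.98727263089467, 'fy': 341.98727263089467, 'cx': 319.77696373360067, 'cy': 207.34611501333504, 'world_from_camera': array([[ 0.24550017,  0.9377767 ,  0.24556982,  0.06420555],
       [ 0.9693949 , -0.2370245 , -0.06397593,  0.55130254],
       [-0.00178908,  0.25376023, -0.9672655 ,  0.38464599],
       [ 0.        ,  0.        ,  0.        ,  1.        ]])}
```

View pics/scene0.png

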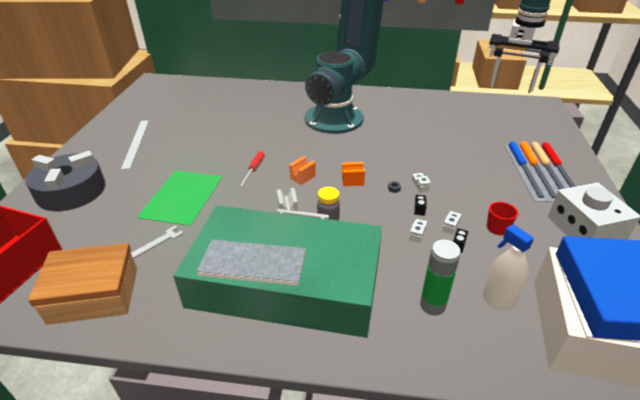

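View pics/side0.png

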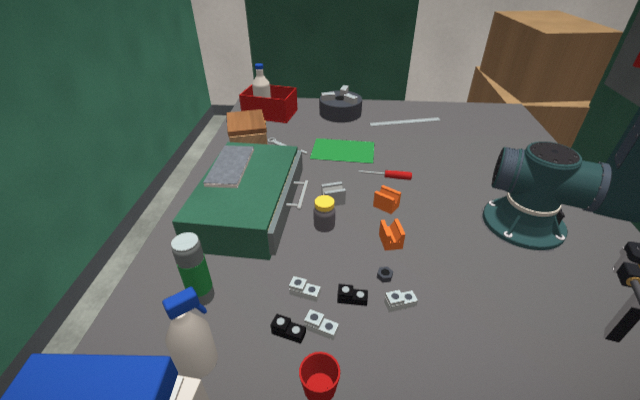

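View pics/wrist0.png

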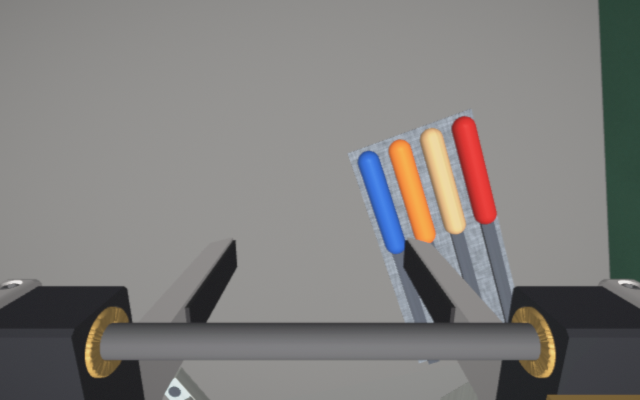

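The scene view shows five jaws on the left of the bench: 3 bright (around 421,180 / 452,218 / 418,228) and 2 dark (420,204 / 460,239). The pot (328,200) and steel V-block (288,200) stand in front of the drawer. There are two orange decoys. Next I'll fuse both depth images into a top-down map.

```bash
cat >> h.py <<'E'
def topmap(names,x0,x1,y0,y1,res,fn,s=1,zmax=0.25):
    W=int((y1-y0)/res);H=int((x1-x0)/res); img=np.zeros((H,W,3),np.uint8); hz=np.full((H,W),-9.)
    for n in names:
        a=load(n)[0];d=load(n)[1];P=cloud(n).reshape(-1,3);c=a.reshape(-1,3)
        ok=(d.reshape(-1)>0)&(P[:,0]>x0)&(P[:,0]<x1)&(P[:,1]>y0)&(P[:,1]<y1)&(P[:,2]<zmax)
        P=P[ok];c=c[ok];i=((x1-P[:,0])/res).astype(int).clip(0,H-1);j=((y1-P[:,1])/res).astype(int).clip(0,W-1)
        o=np.argsort(P[:,2]);P=P[o];c=c[o];i=i[o];j=j[o]
        up=P[:,2]>hz[i,j]; img[i[up],j[up]]=c[up]; hz[i[up],j[up]]=P[up,2]
    np.savez('top.npz',hz=hz,img=img)
    im=cv2.resize(img,None,fx=s,fy=s,interpolation=cv2.INTER_NEAREST)
    # grid labels every 0.1
    for gx in np.arange(np.ceil(x0*10)/10,x1,0.1):
        r=int((x1-gx)/res*s); cv2.line(im,(0,r),(6,r),(255,255,0),1); cv2.putText(im,'%.1f'%gx,(8,r+4),0,.35,(255,255,0))
    for gy in np.arange(np.ceil(y0*10)/10,y1,0.1):
        r=int((y1-gy)/res*s); cv2.line(im,(r,0),(r,6),(0,255,255),1); cv2.putText(im,'%.1f'%gy,(r-8,16),0,.35,(0,255,255))
    cv2.imwrite('pics/'+fn,im[:,:,::-1])
E
python3 - <<'E'
from h import *
topmap(['scene','side'],0.15,0.95,-0.45,0.55,0.0025,'top0.png',2)
crop('side',250,150,450,360,3.8,'sidec.png')
crop('side',180,130,420,260,3.3,'sidec2.png')
crop('scene',260,140,500,270,3.3,'scenec.png')
for n,pts in dict(scene=[(298,168),(353,175),(328,193),(328,207),(288,200),(394,186),(230,250),(250,300),(182,197)],side=[(324,203),(333,190),(245,190),(343,150),(305,195),(278,200)]).items():
    for p in pts: print(n,p,pt(n,*p))
E
```

```text
scene (298, 168) [ 0.3704 -0.0597  0.0348]
scene (353, 175) [0.3893 0.1005 0.0384]
scene (328, 193) [0.5434 0.0488 0.0865]
scene (328, 207) [0.5667 0.0519 0.0608]
scene (288, 200) [ 0.5143 -0.0608  0.0301]
scene (394, 186) [0.3986 0.217  0.0183]
scene (230, 250) [ 0.7968 -0.1211  0.1152]
scene (250, 300) [ 0.8754 -0.064   0.0619]
scene (182, 197) [ 0.5054 -0.3611  0.0023]
side (324, 203) [0.54   0.0576 0.0852]
side (333, 190) [ 0.5218 -0.0695  0.0353]
side (245, 190) [0.748  0.0348 0.0991]
side (343, 150) [ 0.4983 -0.3641  0.0018]
side (305, 195) [ 0.6062 -0.0848  0.0015]
side (278, 200) [0.6577 0.0594 0.09  ]
```

View pics/top0.png

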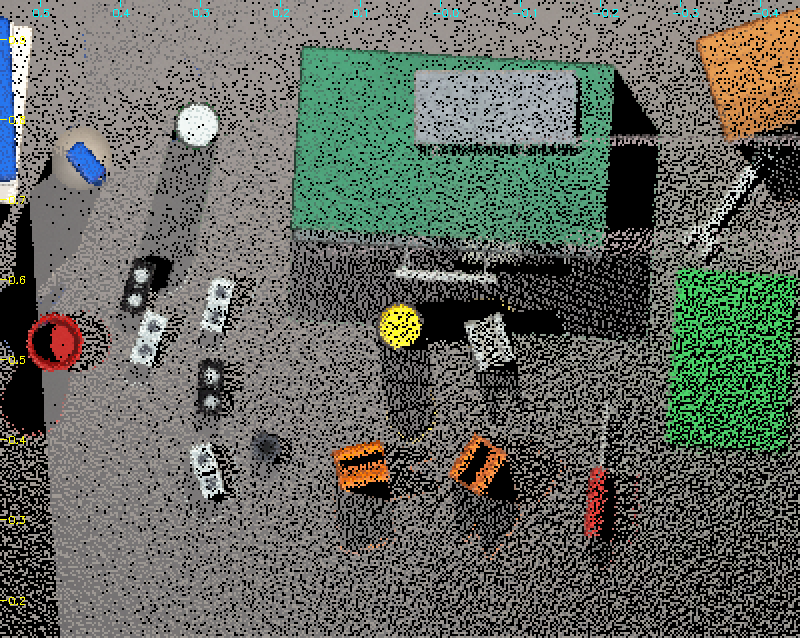

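View pics/sidec.png

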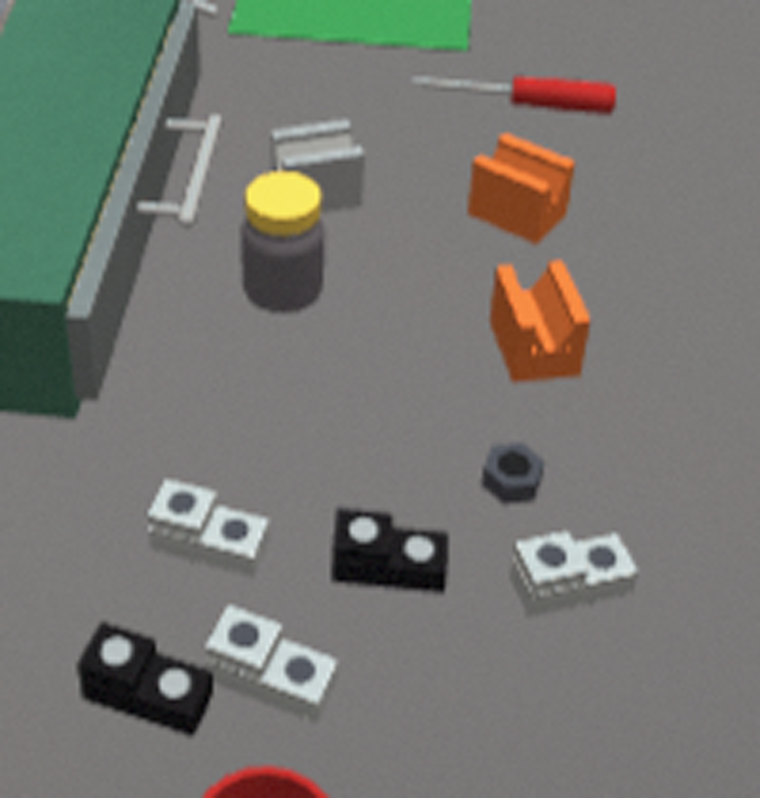

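View pics/sidec2.png

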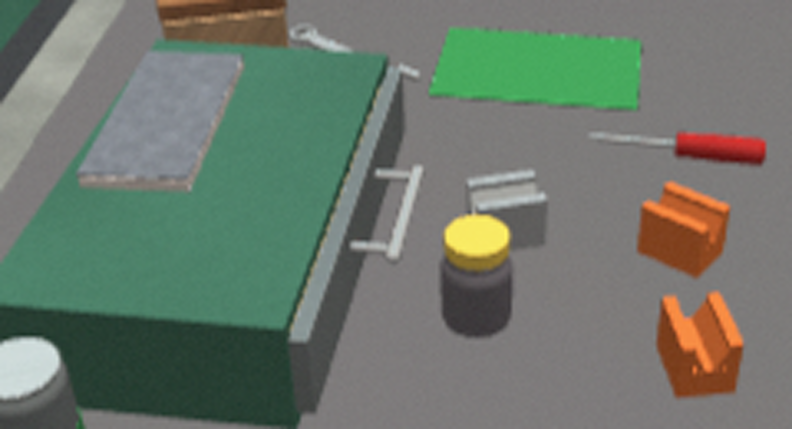

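View pics/scenec.png

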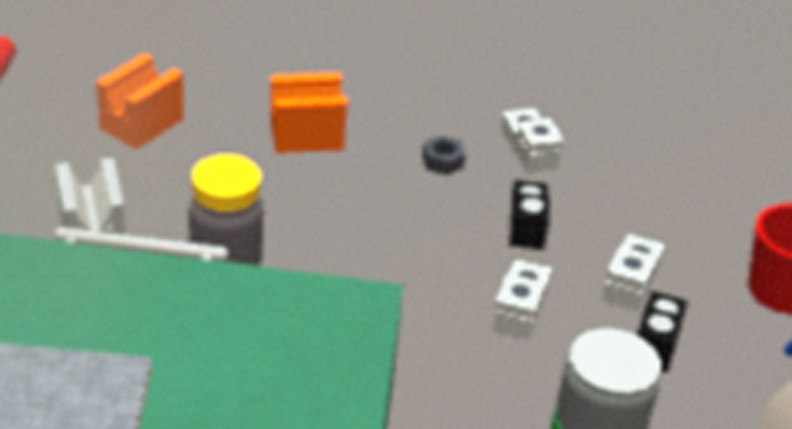

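All five jaws lie base down. The steel V-block has its groove roughly along world x. Now I'll measure positions and yaws.

```bash
cat > meas.py <<'E'
from h import *
def jaws(names=('scene','side'),box=(0.25,0.75,0.18,0.5),mn=40):
    out=[]
    for n in names:
        a,d,T,k=load(n);P=cloud(n)
        m=((d>0)&(P[...,0]>box[0])&(P[...,0]<box[1])&(P[...,1]>box[2])&(P[...,1]<box[3])&(P[...,2]>0.013)&(P[...,2]<0.045)).astype(np.uint8)
        N,l,st,_=cv2.connectedComponentsWithStats(m)
        for i in range(1,N):
            if st[i,4]<mn: continue
            q=P[l==i];c=np.median(a[l==i],0)
            (cx,cy),(w,h),an=cv2.minAreaRect((q[:,:2]*1000).astype(np.float32))
            if w<h: w,h,an=h,w,an-90
            hi=q[q[:,2]>0.026][:,:2].mean(0) if (q[:,2]>0.026).any() else (0,0)
            print(n,'px',st[i,:4],'xy',round(cx/1000,4),round(cy/1000,4),'size',round(w),round(h),'yaw',round((an+90)%180-90,1),'z95',q[:,2].max().round(3),'hi',np.round(hi,3),'col',c)
E
python3 - <<'E'
from meas import *
jaws()
P=cloud('side');a=load('side')[0].astype(int)
def seg(n,cond,box,zl,zh):
    P=cloud(n);a=load(n)[0].astype(int);d=load(n)[1]
    m=(d>0)&cond(a)&(P[...,0]>box[0])&(P[...,0]<box[1])&(P[...,1]>box[2])&(P[...,1]<box[3])&(P[...,2]>zl)&(P[...,2]<zh)
    q=P[m]; r=cv2.minAreaRect((q[:,:2]*1000).astype(np.float32)); print(n,len(q),np.round(r[0],1),np.round(r[1],1),round(r[2],1),'z',np.percentile(q[:,2],[5,50,95]).round(4))
    return q
T=lambda a:a[...,0]>-1
for n in('scene','side'):
    print('pot');seg(n,lambda a:(a[...,0]>150)&(a[...,2]<90),(0.48,0.6,0,0.12),.05,.12)
    print('mat');seg(n,lambda a:(a[...,1]>a[...,0]+60),(0.35,0.63,-.5,-.25),-.01,.02)
    print('vb');seg(n,T,(0.46,0.575,-0.1,0.0),.02,.07)
    print('vbtop');seg(n,T,(0.46,0.575,-0.1,0.0),.046,.07)
    print('handle');seg(n,T,(0.585,0.625,-0.12,0.1),.05,.08)
    print('cabtop');seg(n,lambda a:(a[...,1]>a[...,0]+25),(0.6,0.95,-.3,.3),.09,.12)
    print('orange');seg(n,lambda a:(a[...,0]>a[...,2]+80),(0.3,0.45,0.03,.16),.01,.07);seg(n,lambda a:(a[...,0]>a[...,2]+80),(0.3,0.45,-.1,.03),.01,.07)
E
```

```text
scene px [413 173  18  17] xy 0.3626 0.2921 size 67 30 yaw 19.1 z95 0.037 hi [0.38  0.297] col [180. 184. 179.]
scene px [388 181  13   9] xy 0.3911 0.2182 size 39 33 yaw 9.0 z95 0.022 hi [0 0] col [80. 81. 89.]
scene px [415 194  12  19] xy 0.4643 0.2866 size 74 28 yaw -1.7 z95 0.037 hi [0.484 0.286] col [55.  51.  52.5]
scene px [491 207  17  11] xy 0.4968 0.4795 size 41 15 yaw 89.4 z95 0.045 hi [0.495 0.484] col [135.  17.  14.]
scene px [443 211  18  20] xy 0.5274 0.3646 size 68 28 yaw -19.7 z95 0.037 hi [0.545 0.359] col [202.  208.  203.5]
scene px [487 212  24  21] xy 0.539 0.468 size 60 27 yaw 49.8 z95 0.045 hi [0.545 0.469] col [119.  16.  14.]
scene px [410 219  17  21] xy 0.5699 0.2786 size 69 28 yaw -15.0 z95 0.036 hi [0.588 0.274] col [200. 210. 205.]
scene px [453 228  16  22] xy 0.592 0.3779 size 68 28 yaw -16.0 z95 0.037 hi [0.61  0.373] col [76. 74. 74.]
side px [235 245  40  12] xy 0.6997 0.1834 size 98 7 yaw -0.1 z95 0.045 hi [0.69  0.182] col [39. 63. 51.]
side px [377 267  16  13] xy 0.3895 0.2179 size 37 33 yaw -49.1 z95 0.019 hi [0 0] col [71. 73. 80.]
side px 
[... 1100 characters left out ...]
scene 467 [367.6  99.1] [53.4 60.8] 12.2 z [0.0141 0.0402 0.0523]
scene 466 [369.3 -48. ] [52.6 63.1] 52.7 z [0.0132 0.0379 0.0521]
pot
side 27 [539.6  65.6] [46.  15.9] 3.0 z [0.0814 0.0834 0.0855]
mat
side 1256 [ 499.6 -368.7] [163.9 219.2] 86.0 z [-0.0008  0.0016  0.0037]
vb
side 339 [521.7 -62.1] [60.9 52. ] 18.5 z [0.0247 0.0419 0.0497]
vbtop
side 118 [522.1 -61.8] [59.4 51.3] 19.1 z [0.0466 0.0484 0.0505]
handle
side 152 [610.1  -4. ] [127.9  29.3] 89.8 z [0.0605 0.0648 0.0676]
cabtop
side 5639 [769.2  41.3] [515.2 227.1] 86.6 z [0.0973 0.099  0.1007]
orange
side 538 [366.5  98.7] [48.1 64.2] 12.7 z [0.0144 0.0351 0.0503]
side 472 [367.6 -47. ] [53.2 62.4] 59.6 z [0.0132 0.0373 0.0498]
```

```bash
cat >> h.py <<'E'
def go(x,y,z,yaw=None):
    """print tool-frame deltas (in row units) from measured pose to target, yaw deg"""
    from scipy.spatial.transform import Rotation as R
    o=robot.get_obs(); r=R.from_euler('xyz',o['ee_rot']); p=np.array(o['tool_pos'])
    y0=np.degrees(o['ee_rot'][2]); dy=0 if yaw is None else (yaw-y0+180)%360-180
    d=r.inv().apply(np.array([x,y,z])-p)
    d2=R.from_euler('xyz',[np.pi,0,np.radians(y0+dy)]).inv().apply(np.array([x,y,z])-p)
    print('t',round(o['time'],2),'p',p.round(4),'yaw',round(y0,1),'w',round(o['width'],4),'F',np.round(o['wrist_force'],1),'q6',round(np.degrees(o['joint_positions'][5])))
    print(' shift units (turn last)',(d/0.2).round(3),' turn first',(d2/0.2).round(3),' turn',round(-dy/90,3))
E
python3 - <<'E'
from h import *
for n in('scene','side'):
    P=cloud(n);a=load(n)[0].astype(int);d=load(n)[1]
    m=(d>0)&(a[...,0]-a[...,2]>60)&(a[...,1]-a[...,2]>50)&(P[...,0]>.48)&(P[...,0]<.6)&(P[...,1]>0)&(P[...,1]<.12)&(P[...,2]>.06)
    q=P[m];t=q[q[:,2]>.081];print(n,len(t),t.min(0),t.max(0),t.mean(0))
go(.542,.052,.2,180)
E
```

```text
scene 233 [0.51392893 0.02368123 0.08114501] [0.56868153 0.07424916 0.08912247] [0.54447485 0.0499557  0.08585285]
side 199 [0.51705124 0.02629423 0.08104899] [0.56452219 0.07354755 0.08773583] [0.54064905 0.05069317 0.08399778]
t 0.15 p [0.1348 0.5328 0.2126] yaw 165.8 w 0.094 F [ 0.6 -0.2  0.8] q6 -6
 shift units (turn last) [-2.564 -1.831  0.066]  turn first [-2.036 -2.404  0.063]  turn -0.158
```

```bash
python3 -m crank '[[0,0,0,-0.079],[0,0,0,-0.079],[-0.2,-0.24,0,0],[-0.2,-0.24,0,0],[-0.2,-0.24,0,0],[-0.2,-0.24,0,0],[-0.2,-0.24,0,0],[-0.2,-0.24,0,0],[-0.2,-0.24,0,0],[-0.2,-0.24,0,0]]' -1; python3 -c "
from h import *
go(.542,.05,.12,180)"
```

```text
time: 1.4
tool_pos: [0.4559, 0.1475, 0.2133]
ee_rot: [3.141, 0.0, -3.141]
wrist_force: [-0.1, 1.1, -0.6]
width: 0.0942
t 1.4 p [0.4559 0.1475 0.2133] yaw -180.0 w 0.0942 F [-0.1  1.1 -0.6] q6 -79
 shift units (turn last) [-0.43  -0.488  0.467]  turn first [-0.43  -0.488  0.467]  turn 0.0
```

```bash
python3 -m crank '[[-0.1,-0.12,0.1,0],[-0.11,-0.12,0.1,0],[-0.11,-0.124,0.1,0],[-0.11,-0.124,0.1,0],[0,0,0,0],[0,0,0,0],[0,0,0,0],[0,0,0,0],[0,0,0,0],[0,0,0,0]]'; python3 -c "
from h import *
go(.542,.05,.035,180)
snap('wrist','w1.png')
snap('scene','s1.png')
"
```

```text
time: 2.65
tool_pos: [0.5411, 0.052, 0.1338]
ee_rot: [3.142, 0.0, -3.141]
wrist_force: [0.6, -1.0, 0.6]
width: 0.0939
t 2.65 p [0.5411 0.052  0.1338] yaw -180.0 w 0.0939 F [ 0.6 -1.   0.6] q6 -91
 shift units (turn last) [-0.004 -0.01   0.494]  turn first [-0.005 -0.01   0.494]  turn 0.0
```

View pics/w1.png

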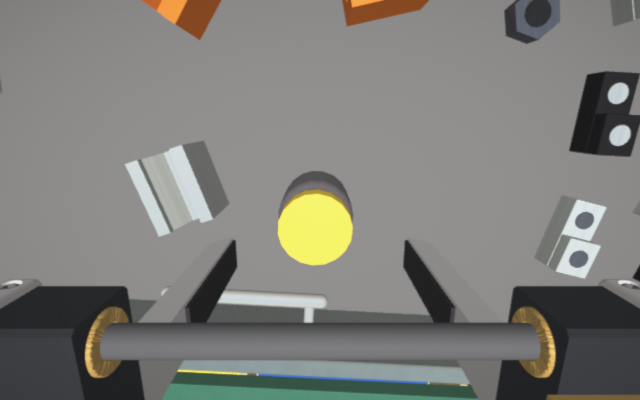

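View pics/s1.png

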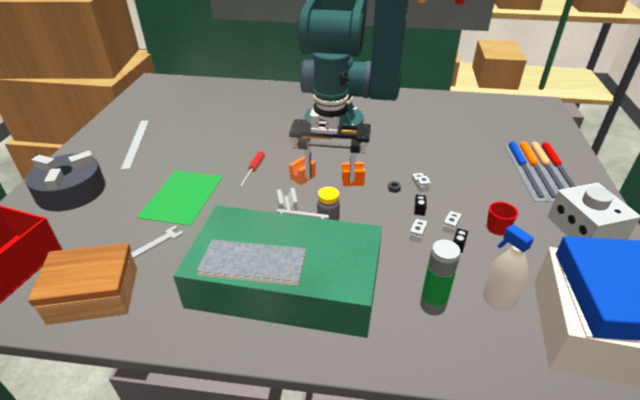

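```bash
python3 -c "
from h import *
print(robot.camera_params('wrist')['world_from_camera'].round(3))
for p in [(315,228),(315,200),(235,250),(405,250),(170,190),(220,295)]: print(p,pt('wrist',*p))
for p in [(332,130),(352,165),(310,165),(328,193)]: print(p,pt('scene',*p))
"
```

```text
[[-0.     0.967  0.254  0.468]
 [ 1.     0.     0.     0.052]
 [-0.     0.254 -0.967  0.306]
 [ 0.     0.     0.     1.   ]]
(315, 228) [0.5402 0.0489 0.0862]
(315, 200) [0.5209 0.049  0.0857]
(235, 250) [0.5392 0.0051 0.1285]
(405, 250) [0.5384 0.0989 0.1303]
(170, 190) [ 0.5249 -0.0691  0.0346]
(220, 295) [0.5491 0.0051 0.1603]
(332, 130) [0.5616 0.0588 0.2747]
(352, 165) [0.5511 0.1055 0.1801]
(310, 165) [0.5445 0.0054 0.1668]
(328, 193) [0.5418 0.0486 0.0853]
```

The wrist view agrees: the lid is at pixel (315,228), giving a centre of (0.541, 0.049) at z 0.086. I'll descend and grip.

```bash
python3 -m crank '[[0,-0.013,0,0],[0,0,0.08,0],[0,0,0.08,0],[0,0,0.08,0],[0,0,0.08,0],[0,0,0.08,0],[0,0,0.08,0],[0,0,0.01,0],[0,0,0,0],[0,0,0,0]]'; python3 -m crank '[[0,0,0,0],[0,0,0,0],[0,0,0,0],[0,0,0,0],[0,0,0,0],[0,0,0,0],[0,0,-0.05,0],[0,0,-0.1,0],[0,0,-0.2,0],[0,0,-0.2,0]]' 1; python3 -c "
from h import *
go(.5,-.42,.16,180)"
```

```text
time: 4.0
tool_pos: [0.5418, 0.0492, 0.0363]
ee_rot: [3.142, 0.002, -3.141]
wrist_force: [-0.3, -0.2, 0.0]
width: 0.094
time: 5.25
tool_pos: [0.5402, 0.0494, 0.1456]
ee_rot: [3.141, -0.003, -3.141]
wrist_force: [0.5, -0.1, -3.9]
width: 0.057
t 5.25 p [0.5402 0.0494 0.1456] yaw -180.0 w 0.057 F [ 0.5 -0.1 -3.9] q6 -91
 shift units (turn last) [ 0.202 -2.347 -0.073]  turn first [ 0.201 -2.347 -0.072]  turn 0.0
```

```bash
python3 -m crank '[[0.02,-0.15,-0.02,0],[0.02,-0.24,0,0],[0.02,-0.26,0,0],[0.02,-0.26,0,0],[0.02,-0.26,0,0],[0.02,-0.26,0,0],[0.02,-0.26,0,0],[0.02,-0.24,0,0],[0.02,-0.23,0,0],[0.02,-0.15,0,0]]';python3 -m crank '[[0,0,0.0,0],[0,0,0,0],[0,0,0,0],[0,0,0,0],[0,0,0,0],[0,0,0,0],[0,0,0,0],[0,0,0,0],[0,0,0,0],[0,0,0,0]]'; python3 -c "
from h import *
go(.5,-.42,.042,180)"
```

```text
time: 6.5
tool_pos: [0.5004, -0.4145, 0.1483]
ee_rot: [3.14, -0.001, 3.14]
wrist_force: [-0.3, 0.9, -4.2]
width: 0.0572
time: 7.75
tool_pos: [0.5013, -0.4128, 0.1494]
ee_rot: [3.141, 0.0, -3.141]
wrist_force: [-0.3, 0.3, -4.1]
width: 0.0572
t 7.75 p [ 0.5013 -0.4128  0.1494] yaw -180.0 w 0.0572 F [-0.3  0.3 -4.1] q6 -134
 shift units (turn last) [ 0.006 -0.036  0.537]  turn first [ 0.006 -0.036  0.537]  turn 0.0
```

```bash
python3 -m crank '[[0.006,-0.036,0.05,0],[0,0,0.1,0],[0,0,0.1,0],[0,0,0.1,0],[0,0,0.08,0],[0,0,0.05,0],[0,0,0.03,0],[0,0,0.02,0],[0,0,0.01,0],[0,0,0,0]]'; python3 -c "
from h import *
go(.5,-.42,.0395,180)"
```

```text
time: 9.0
tool_pos: [0.5002, -0.4202, 0.0418]
ee_rot: [-3.141, 0.001, -3.141]
wrist_force: [0.6, 0.9, -3.2]
width: 0.0572
t 9.0 p [ 0.5002 -0.4202  0.0418] yaw -180.0 w 0.0572 F [ 0.6  0.9 -3.2] q6 -135
 shift units (turn last) [0.001 0.001 0.012]  turn first [0.001 0.001 0.012]  turn 0.0
```

```bash
python3 -m crank '[[0,0,0.005,0],[0,0,0.005,0],[0,0,0.003,0],[0,0,0,0],[0,0,0,0],[0,0,0,0],[0,0,0,0],[0,0,0,0],[0,0,0,0],[0,0,0,0]]'
```

```text
time: 10.25
tool_pos: [0.5001, -0.42, 0.0388]
ee_rot: [3.141, 0.0, -3.141]
wrist_force: [-0.8, 0.4, -4.2]
width: 0.057
```

```bash
python3 -m crank '[[0,0,0.004,0],[0,0,0.004,0],[0,0,0,0],[0,0,0,0],[0,0,0,0],[0,0,0,0],[0,0,0,0],[0,0,0,0],[0,0,0,0],[0,0,0,0]]'
```

```text
time: 11.5
tool_pos: [0.5002, -0.4201, 0.0385]
ee_rot: [-3.141, 0.001, -3.141]
wrist_force: [-3.0, 2.7, 6.3]
width: 0.0572
```

```bash
python3 -m crank '[[0,0,0,0],[0,0,0,0],[0,0,0,0],[0,0,0,0],[0,0,-0.08,0],[0,0,-0.1,0],[0,0,-0.2,0],[0,0,-0.2,0],[0,0,0,0],[0,0,0,0]]' -1;  python3 -c "
from h import *
go(.522,-.062,.12,198)
snap('scene','s2.png');snap('side','d2.png');jaws=0
from meas import jaws
jaws(('side',),(0.25,0.75,0.22,0.44))
"
```

```text
time: 12.75
tool_pos: [0.5001, -0.42, 0.1537]
ee_rot: [-3.141, 0.001, -3.141]
wrist_force: [0.3, 0.3, -0.7]
width: 0.0939
t 12.75 p [ 0.5001 -0.42    0.1537] yaw -180.0 w 0.0939 F [ 0.3  0.3 -0.7] q6 -135
 shift units (turn last) [-0.11   1.79   0.168]  turn first [-0.657  1.668  0.168]  turn -0.2
side px [309 268  59  35] xy 0.4966 0.2747 size 138 46 yaw -21.0 z95 0.034 hi [0.51 0.27] col [109. 109. 107.]
side px [377 273  16   7] xy 0.3907 0.2281 size 34 15 yaw -2.0 z95 0.018 hi [0 0] col [73.  77.  82.5]
side px [385 290  33  19] xy 0.3612 0.2914 size 66 30 yaw 18.2 z95 0.035 hi [0.376 0.298] col [168.  178.  176.5]
side px [270 310  69  31] xy 0.5586 0.3705 size 134 54 yaw 10.1 z95 0.035 hi [0.574 0.368] col [107. 108. 105.]
```

View pics/d2.png

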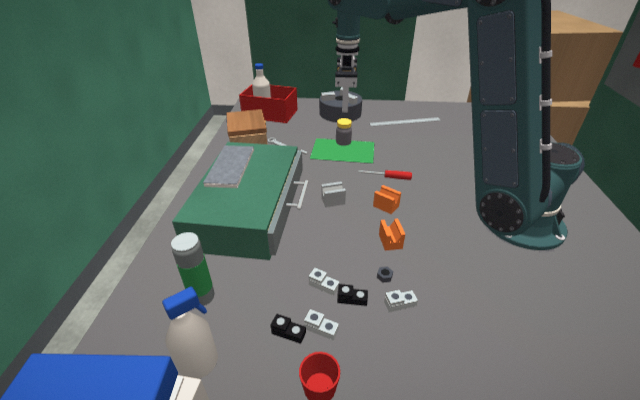

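The pot stands on the mat at (344,130). One bright jaw has been knocked to (323,280). V-block next.

```bash
python3 -m crank '[[-0.02,0.2,0,0],[-0.02,0.26,0,0],[-0.02,0.26,0,0],[-0.02,0.26,0,0],[-0.02,0.26,0.04,0],[0,0.25,0.04,0],[-0.01,0.2,0.04,0],[0,0.1,0.04,0],[0,0,0,-0.1],[0,0,0,-0.1]]';python3 -m crank '[[0,0,0.0,0],[0,0,0,0],[0,0,0,0],[0,0,0,0],[0,0,0,0],[0,0,0,0],[0,0,0,0],[0,0,0,0],[0,0,0,0],[0,0,0,0]]'; python3 -c "
from h import *
snap('wrist','w3.png')
go(.522,-.062,.019,198)"
```

```text
time: 14.1
tool_pos: [0.5213, -0.0622, 0.1199]
ee_rot: [3.141, -0.002, -2.822]
wrist_force: [0.0, -0.8, 0.7]
width: 0.0939
time: 15.35
tool_pos: [0.5219, -0.062, 0.1213]
ee_rot: [3.142, 0.0, -2.827]
wrist_force: [0.1, 0.2, 0.5]
width: 0.0941
t 15.4 p [ 0.522  -0.062   0.1213] yaw -162.0 w 0.0938 F [0.5 0.  0. ] q6 -121
 shift units (turn last) [-0.    -0.     0.511]  turn first [-0.     0.     0.511]  turn 0.0
```

View pics/w3.png

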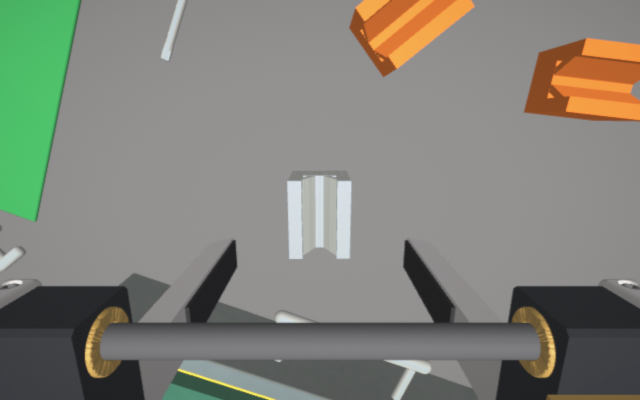

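The V-block (319,215) is centred and square between the fingers. Descend and grip.

```bash
python3 -m crank '[[0,0,0.06,0],[0,0,0.08,0],[0,0,0.08,0],[0,0,0.08,0],[0,0,0.08,0],[0,0,0.08,0],[0,0,0.04,0],[0,0,0.01,0],[0,0,0,0],[0,0,0,0]]'; python3 -m crank '[[0,0,0,0],[0,0,0,0],[0,0,0,0],[0,0,0,0],[0,0,0,0],[0,0,0,0],[0,0,-0.05,0],[0,0,-0.1,0],[0,0,-0.2,0],[0,0,-0.2,0]]' 1; python3 -c "
from h import *
go(.5,-.315,.128,176)"
```

```text
time: 16.65
tool_pos: [0.5225, -0.0621, 0.02]
ee_rot: [-3.141, 0.001, -2.827]
wrist_force: [0.4, -0.1, -0.2]
width: 0.094
time: 17.9
tool_pos: [0.52, -0.0614, 0.1279]
ee_rot: [3.138, -0.005, -2.827]
wrist_force: [1.5, -0.5, -8.9]
width: 0.0456
t 17.9 p [ 0.52   -0.0614  0.1279] yaw -162.0 w 0.0456 F [ 1.5 -0.5 -8.9] q6 -121
 shift units (turn last) [ 0.488 -1.175 -0.002]  turn first [ 0.012 -1.272 -0.   ]  turn 0.245
```

```bash
python3 -m crank '[[0,0,-0.02,0.08],[0,0,0,0.08],[0,0,0,0.085],[0,-0.2,0,0],[0,-0.22,0,0],[0.012,-0.22,0,0],[0,-0.22,0,0],[0,-0.22,0,0],[0,-0.19,0,0],[0,0,0,0]]';python3 -m crank '[[0,0,0.0,0],[0,0,0,0],[0,0,0,0],[0,0,0,0],[0,0,0,0],[0,0,0.06,0],[0,0,0.06,0],[0,0,0.06,0],[0,0,0.06,0],[0,0,0,0]]'; python3 -c "
from h import *
go(.5,-.315,.025,176)"
```

```text
time: 19.15
tool_pos: [0.4998, -0.3173, 0.1307]
ee_rot: [3.14, -0.004, 3.067]
wrist_force: [-0.3, 0.6, -9.5]
width: 0.0459
time: 20.4
tool_pos: [0.5006, -0.3144, 0.0831]
ee_rot: [3.139, -0.003, 3.071]
wrist_force: [-0.2, -0.5, -8.5]
width: 0.0457
t 20.4 p [ 0.5006 -0.3144  0.0831] yaw 176.0 w 0.0457 F [-0.2 -0.5 -8.5] q6 -124
 shift units (turn last) [ 0.002 -0.004  0.29 ]  turn first [ 0.003 -0.003  0.29 ]  turn -0.0
```

```bash
python3 -m crank '[[0,0,0.06,0],[0,0,0.06,0],[0,0,0.06,0],[0,0,0.05,0],[0,0,0.03,0],[0,0,0.02,0],[0,0,0.01,0],[0,0,0.004,0],[0,0,0,0],[0,0,0,0]]';python3 -m crank '[[0,0,0.004,0],[0,0,0.004,0],[0,0,0,0],[0,0,0,0],[0,0,0,0],[0,0,0,0],[0,0,0,0],[0,0,0.0,0],[0,0,0,0],[0,0,0,0]]'
```

```text
time: 21.65
tool_pos: [0.5019, -0.3153, 0.0268]
ee_rot: [-3.141, 0.001, 3.071]
wrist_force: [-0.0, 0.2, -8.9]
width: 0.0457
time: 22.9
tool_pos: [0.5017, -0.3152, 0.0248]
ee_rot: [3.142, 0.0, 3.071]
wrist_force: [-0.3, -0.7, -8.4]
width: 0.0457
```

```bash
python3 -m crank '[[0,0,0.004,0],[0,0,0.004,0],[0,0,0.004,0],[0,0,0,0],[0,0,0,0],[0,0,0,0],[0,0,0,0],[0,0,0.0,0],[0,0,0,0],[0,0,0,0]]'
```

```text
time: 24.15
tool_pos: [0.5017, -0.3152, 0.0224]
ee_rot: [3.142, 0.0, 3.071]
wrist_force: [-0.2, -0.0, -8.4]
width: 0.046
```

```bash
python3 -m crank '[[0,0,0.004,0],[0,0,0.004,0],[0,0,0,0],[0,0,0,0],[0,0,0,0],[0,0,0,0],[0,0,0,0],[0,0,0.0,0],[0,0,0,0],[0,0,0,0]]'
```

```text
time: 25.4
tool_pos: [0.5018, -0.3153, 0.0223]
ee_rot: [-3.141, 0.001, 3.071]
wrist_force: [-5.2, 3.5, 4.5]
width: 0.0461
```

```bash
python3 -m crank '[[0,0,0,0],[0,0,0,0],[0,0,0,0],[0,0,0,0],[0,0,-0.08,0],[0,0,-0.1,0],[0,0,-0.2,0],[0,0,-0.2,0],[0,0,-0.2,0],[0,0,0,0]]' -1;  python3 - <<'E'
from h import *
go(.522,-.062,.12,90)
snap('scene','s4.png');snap('side','d4.png')
from meas import jaws
jaws(('scene',),(0.25,0.75,0.22,0.44))
for n in('scene','side'):
    a,d,T,k=load(n);P=cloud(n);a=a.astype(int)
    m=(d>0)&(P[...,0]>.57)&(P[...,0]<.63)&(abs(P[...,1])<.09)&(P[...,2]>.055)&(P[...,2]<.08)&(a.min(-1)>120)
    q=P[m]; bar=q[q[:,0]<np.median(q[:,0])+.012]
    vx=np.polyfit(bar[:,1],bar[:,0],1);res=bar[:,0]-np.polyval(vx,bar[:,1]);bar=bar[abs(res)<.006];vx=np.polyfit(bar[:,1],bar[:,0],1)
    print(n,len(bar),'slope deg',np.degrees(np.arctan(vx[0])),'x at y=0',vx[1],'y',bar[:,1].min(),bar[:,1].max(),'z',np.percentile(bar[:,2],[5,50,95]))
    # front edge of cabinet top: for each y bin min x with z>.092
    m=(d>0)&(P[...,2]>.092)&(P[...,2]<.112)&(P[...,0]>.6)&(P[...,0]<.72)&(abs(P[...,1])<.17)
    q=P[m];ys=np.arange(-.16,.17,.02);e=[q[abs(q[:,1]-y)<.01][:,0].min() for y in ys];f=np.polyfit(ys,e,1);print('edge',np.degrees(np.arctan(f[0])),f[1])
E
```

```text
time: 26.65
tool_pos: [0.5038, -0.3168, 0.183]
ee_rot: [-3.136, 0.009, 3.071]
wrist_force: [0.7, -0.1, -0.1]
width: 0.0938
t 26.65 p [ 0.5038 -0.3168  0.183 ] yaw 176.0 w 0.0938 F [ 0.7 -0.1 -0.1] q6 -124
 shift units (turn last) [1.000e-03 1.279e+00 3.070e-01]  turn first [1.274 0.091 0.315]  turn 0.955
scene px [413 173  18  16] xy 0.3632 0.2917 size 69 30 yaw 19.4 z95 0.037 hi [0.379 0.297] col [188. 193. 189.]
scene px [399 194  28  34] xy 0.4991 0.2741 size 141 45 yaw -21.5 z95 0.038 hi [0.517 0.266] col [140.  141.5 136. ]
scene px [443 211  18  20] xy 0.5278 0.3645 size 68 28 yaw -20.0 z95 0.038 hi [0.545 0.359] col [198.5 206.  198. ]
scene px [453 228  16  22] xy 0.5923 0.3778 size 67 28 yaw -16.3 z95 0.037 hi [0.609 0.373] col [79. 77. 76.]
scene 202 slope deg 3.6031925724286253 x at y=0 0.606989905529776 y -0.0692043814930538 0.05735266992131349 z [0.06269418 0.06710433 0.0698788 ]
edge 3.283468647242304 0.6530253654826437
side 116 slope deg 3.534986649540007 x at y=0 0.6030571630402265 y -0.06757987556177991 0.05695692634381366 z [0.06207815 0.0654017  0.06761559]
edge 3.3727257763982053 0.6536373310346423
```

View pics/d4.png

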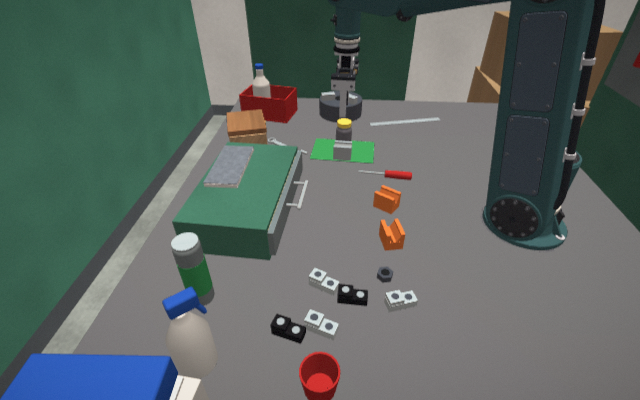

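The pot and V-block both stand upright on the mat. Next I'll turn for the handle, which has a yaw of about -3.5° and its axis at x≈0.6065.

```bash
python3 -m crank '[[0,0,0,0.11],[0,0,0,0.11],[0,0,0,0.11],[0,0,0,0.11],[0,0,0,0.11],[0,0,0,0.11],[0,0,0,0.11],[0,0,0,0.11],[0,0,0,0.115],[0,0,0,0]]' 0.4; python3 -c "
from h import *
go(.6075,.025,.16,86.5)"
```

```text
time: 28.0
tool_pos: [0.5009, -0.3146, 0.1746]
ee_rot: [-3.138, -0.002, 1.51]
wrist_force: [0.4, 0.1, -0.4]
width: 0.0282
t 28.0 p [ 0.5009 -0.3146  0.1746] yaw 86.5 w 0.0282 F [ 0.4  0.1 -0.4] q6 -34
 shift units (turn last) [1.727 0.43  0.076]  turn first [1.727 0.429 0.073]  turn 0.0
```

```bash
python3 -m crank '[[0.15,0.04,0,0],[0.22,0.055,0,0],[0.22,0.055,0,0],[0.22,0.055,0,0],[0.22,0.055,0,0],[0.22,0.055,0.02,0],[0.22,0.055,0.02,0],[0.15,0.04,0.02,0],[0.107,0.02,0,0],[0,0,0,0]]';python3 -m crank '[[0,0,0.0,0],[0,0,0,0],[0,0,0,0],[0,0,0,0],[0,0,0,0],[0,0,0,0],[0,0,0,0],[0,0,0,0],[0,0,0,0],[0,0,0,0]]'; python3 -c "
from h import *
go(.6075,.025,.053,86.5)
snap('wrist','w5.png');snap('side','d5.png')
crop('side',220,100,420,260,4,'d5c.png')
for p in [(320,200),(320,150)]: print(pt('wrist',*p))"
```

```text
time: 29.25
tool_pos: [0.6089, 0.0251, 0.1642]
ee_rot: [-3.14, 0.0, 1.512]
wrist_force: [0.4, -0.5, -0.7]
width: 0.0282
time: 30.5
tool_pos: [0.6091, 0.0241, 0.1649]
ee_rot: [-3.142, -0.0, 1.508]
wrist_force: [0.8, 0.2, -1.0]
width: 0.0282
t 30.5 p [0.6091 0.0241 0.1649] yaw 86.4 w 0.0282 F [ 0.8  0.2 -1. ] q6 1
 shift units (turn last) [ 0.004 -0.008  0.559]  turn first [ 0.004 -0.008  0.559]  turn -0.001
[0.6105 0.0333 0.0674]
[6.127e-01 6.730e-02 6.000e-04]
```

View pics/w5.png

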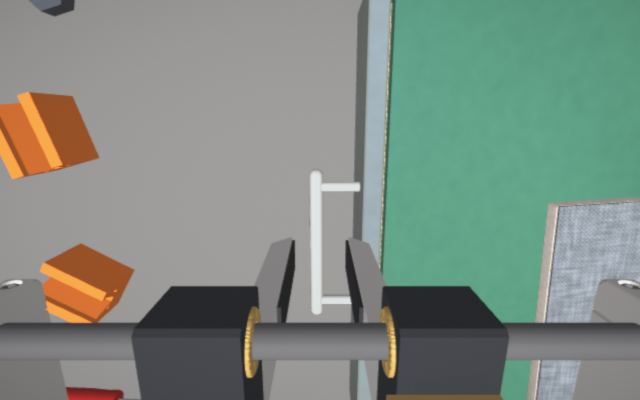

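View pics/d5c.png

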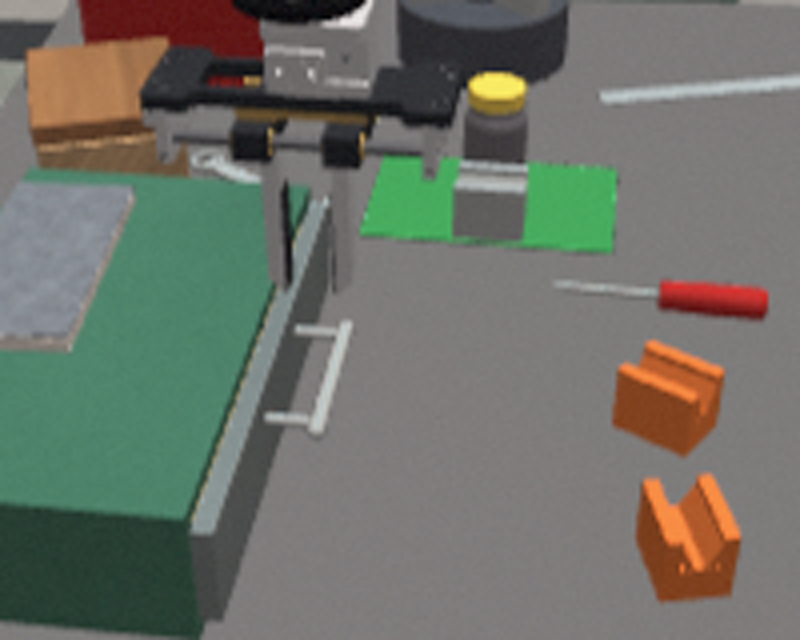

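```bash
python3 -m crank '[[0,-0.01,0.06,0],[0,0,0.08,0],[0,0,0.08,0],[0,0,0.08,0],[0,0,0.08,0],[0,0,0.08,0],[0,0,0.06,0],[0,0,0.03,0],[0,0,0.01,0],[0,0,0,0]]'; python3 -c "
from h import *
go(.6075,.025,.053,86.5)"
```

```text
time: 31.85
tool_pos: [0.6075, 0.0242, 0.0533]
ee_rot: [3.141, -0.0, 1.508]
wrist_force: [-0.5, 0.4, 0.5]
width: 0.0281
t 31.85 p [0.6075 0.0242 0.0533] yaw 86.4 w 0.0281 F [-0.5  0.4  0.5] q6 1
 shift units (turn last) [ 0.004 -0.     0.002]  turn first [0.004 0.    0.002]  turn -0.001
```

Close on the bar, then pull 0.165 m along tool -y.

```bash
python3 -m crank '[[0,0,0,0],[0,0,0,0],[0,0,0,0],[0,0,0,0],[0,0,0,0],[0,-0.02,0,0],[0,-0.04,0,0],[0,-0.06,0,0],[0,-0.06,0,0],[0,-0.06,0,0]]' 1; python3 -m crank '[[0,-0.06,0,0],[0,-0.06,0,0],[0,-0.06,0,0],[0,-0.06,0,0],[0,-0.06,0,0],[0,-0.06,0,0],[0,-0.06,0,0],[0,-0.06,0,0],[0,-0.06,0,0],[0,-0.03,0,0]]'
```

```text
time: 33.1
tool_pos: [0.5586, 0.0272, 0.0533]
ee_rot: [3.141, 0.0, 1.508]
wrist_force: [1.0, -0.4, 3.5]
width: 0.01
time: 34.35
tool_pos: [0.4448, 0.0339, 0.0533]
ee_rot: [3.141, 0.001, 1.508]
wrist_force: [1.0, -2.0, 5.4]
width: 0.0098
```

```bash
python3 -m crank '[[0,-0.006,0,0],[0,-0.006,0,0],[0,0,0,0],[0,0,0,0],[0,0,0,0],[0,0,0,0],[0,0,0,0],[0,0,0,0],[0,0,0,0],[0,0,0,0]]'; python3 -m crank '[[0,0,0,0],[0,0,0,0],[0,0,0,0],[0,0,-0.06,0],[0,0,-0.1,0],[0,0,-0.2,0],[0,0,-0.2,0],[0,0,-0.2,0],[0,0,0,0],[0,0,0,0]]' 0.4; python3 -c "
from h import *
go(.6075,.025,.053,180)
snap('wrist','w6.png');snap('side','d6.png');snap('scene','s6.png')
topmap(['scene','side'],0.15,0.95,-0.45,0.55,0.0025,'top6.png',2,.13)
"
```

```text
time: 35.6
tool_pos: [0.4426, 0.034, 0.0533]
ee_rot: [3.141, 0.001, 1.508]
wrist_force: [0.3, -3.0, 6.8]
width: 0.0101
time: 36.85
tool_pos: [0.4426, 0.0346, 0.2044]
ee_rot: [-3.141, -0.0, 1.508]
wrist_force: [-0.4, -0.4, -1.0]
width: 0.0282
t 36.85 p [0.4426 0.0346 0.2044] yaw 86.4 w 0.0282 F [-0.4 -0.4 -1. ] q6 1
 shift units (turn last) [0.004 0.826 0.756]  turn first [-0.824 -0.048  0.757]  turn -1.04
```

View pics/s6.png

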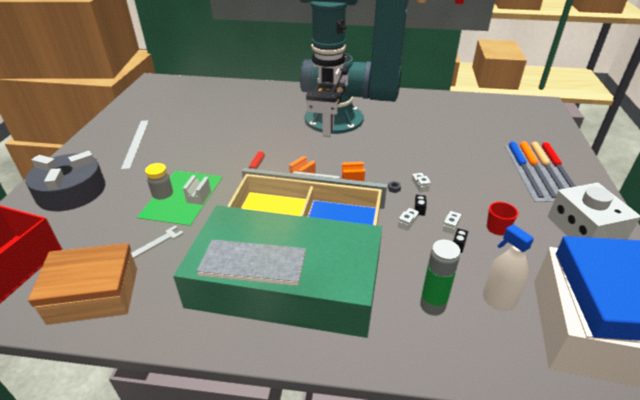

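View pics/d6.png

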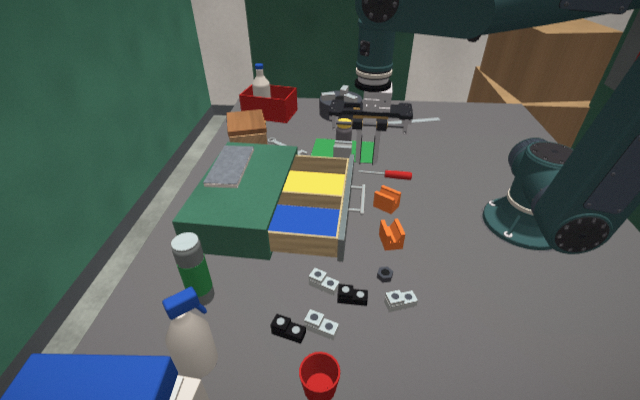

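View pics/w6.png

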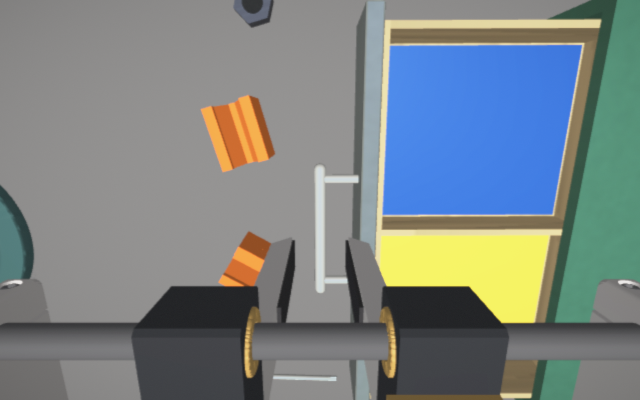

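View pics/top6.png

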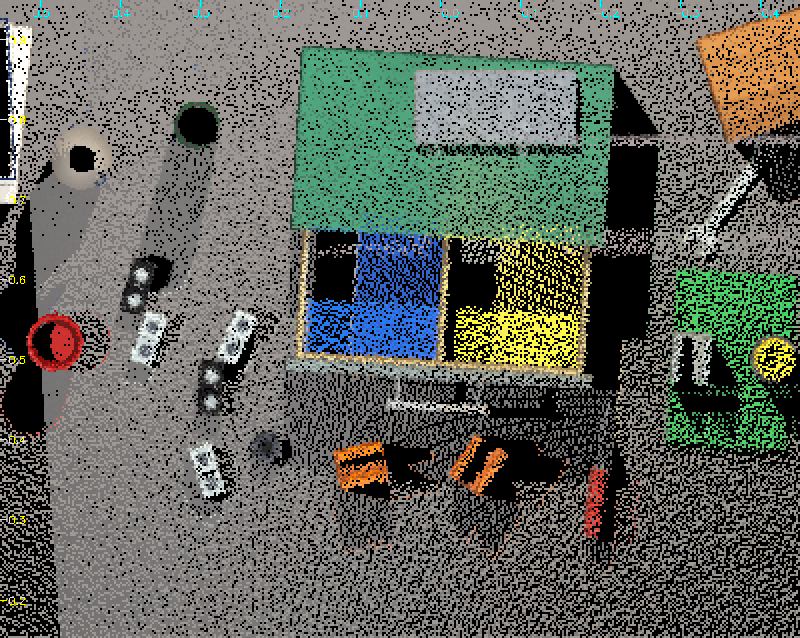

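Run:
```python
from h import *
from meas import jaws
for n in('scene','side','wrist'):
    a,d,T,k=load(n);P=cloud(n);a=a.astype(int)
    box=(d>0)&(P[...,0]>.44)&(P[...,0]<.72)&(abs(P[...,1])<.24)&(P[...,2]<.06)
    for nm,c in(('blue',(a[...,2]>a[...,0]+60)),('yellow',(a[...,0]>a[...,2]+100)&(a[...,1]>a[...,2]+100))):
        q=P[c&box]
        if len(q)<50: continue
        r=cv2.minAreaRect((q[:,:2]*1000).astype(np.float32));print(n,nm,len(q),'z',np.percentile(q[:,2],[5,50,95]).round(4),'ctr',np.round(r[0]),np.round(r[1]),round(r[2],1))
        # own frame
        y=np.radians(-3.5);ex=np.array([np.cos(y),np.sin(y)]);ey=np.array([-np.sin(y),np.cos(y)])
        print('  own x',np.percentile(q[:,:2]@ex,[0.5,99.5]).round(4),'own y',np.percentile(q[:,:2]@ey,[.5,99.5]).round(4))
jaws(('scene','side'),(0.25,0.75,0.22,0.44))
```

```text
scene blue 1080 z [0.0222 0.0245 0.0267] ctr [537.  85.] [164.  73.] 86.8
  own x [0.4956 0.5654] own y [0.0363 0.1991]
scene yellow 988 z [0.0221 0.0243 0.0268] ctr [525. -98.] [159.  76.] 86.0
  own x [0.4941 0.5667] own y [-0.1439  0.0129]
side blue 1743 z [0.0204 0.0222 0.0241] ctr [592.  50.] [113. 177.] 86.5
  own x [0.501  0.6754] own y [0.031  0.1411]
side yellow 1176 z [0.02   0.022  0.0241] ctr [ 582. -125.] [115. 177.] 86.6
  own x [0.501  0.6755] own y [-0.1461 -0.0357]
wrist blue 30497 z [0.0227 0.0239 0.0252] ctr [604.  82.] [167. 183.] 86.6
  own x [0.5077 0.6876] own y [0.0358 0.2008]
wrist yellow 10002 z [0.0228 0.024  0.0251] ctr [595. -79.] [108. 184.] 86.9
  own x [0.5083 0.6886] own y [-0.0946  0.0105]
scene px [413 173  18  17] xy 0.3636 0.2918 size 67 28 yaw 18.9 z95 0.038 hi [0.38  0.297] col [181.  183.5 178.5]
scene px [399 194  28  34] xy 0.4972 0.2752 size 142 45 yaw -21.5 z95 0.038 hi [0.518 0.266] col [139. 138. 134.]
scene px [443 211  18  21] xy 0.5276 0.3647 size 66 28 yaw -19.6 z95 0.036 hi [0.545 0.359] col [192. 200. 194.]
scene px [453 228  16  22] xy 0.5927 0.3777 size 67 28 yaw -16.0 z95 0.036 hi [0.61  0.373] col [75. 75. 74.]
side px [309 268  59  35] xy 0.4966 0.2745 size 137 45 yaw -22.1 z95 0.034 hi [0.51 0.27] col [104. 105. 102.]
side px [377 273  15   7] xy 0.3915 0.2279 size 32 16 yaw -0.2 z95 0.017 hi [0 0] col [69.  71.  77.5]
side px [385 290  33  19] xy 0.3613 0.2916 size 65 30 yaw 19.2 z95 0.035 hi [0.376 0.298] col [158.  167.5 167.5]
side px [270 310  69  31] xy 0.5587 0.3711 size 134 54 yaw 10.5 z95 0.035 hi [0.574 0.368] col [102. 103. 101.]
```

Drawer is fully open (0.165), floor at z≈0.023, blue bay centred at own y 0.118, yellow at about -0.068. I'll turn the tool back and look at the jaws from the wrist.

```bash
python3 -m crank '[[0,0,0,-0.11],[0,0,0,-0.11],[0,0,0,-0.11],[0,0,0,-0.11],[0,0,0,-0.11],[0,0,0,-0.11],[0,0,0,-0.11],[0,0,0,-0.11],[0,0,0,-0.11],[0,0,0,-0.01]]' -0.2; python3 -m crank '[[0,0.2,-0.05,0],[0,0.25,-0.05,0],[0,0.25,-0.05,0],[0,0.25,-0.05,0],[0,0.25,0,0],[0,0.12,0,0],[0,0,0,0],[0,0,0,0],[0,0,0,0],[0,0,0,0]]'; python3 -c "
from h import *
go(.46,.29,.2,176.5)
snap('wrist','w7.png')
from meas import jaws
jaws(('wrist',),(0.25,0.75,0.18,0.44))
"
```

```text
time: 38.25
tool_pos: [0.4424, 0.0345, 0.2036]
ee_rot: [3.142, -0.002, 3.078]
wrist_force: [0.1, 0.5, 0.1]
width: 0.0564
time: 39.5
tool_pos: [0.4597, 0.2971, 0.2452]
ee_rot: [3.141, 0.0, 3.077]
wrist_force: [-0.6, -0.6, -0.1]
width: 0.0566
t 39.5 p [0.4597 0.2971 0.2452] yaw 176.3 w 0.0566 F [-0.6 -0.6 -0.1] q6 -59
 shift units (turn last) [-0.004 -0.035  0.226]  turn first [-0.004 -0.035  0.226]  turn -0.002
wrist px [286  62  46  66] xy 0.3621 0.2914 size 64 28 yaw 18.5 z95 0.036 hi [0.377 0.296] col [233. 240. 243.]
wrist px [230 110  33  33] xy 0.3909 0.2173 size 37 33 yaw 71.5 z95 0.02 hi [0 0] col [110. 116. 132.]
wrist px [270 159  54 111] xy 0.4978 0.2741 size 139 45 yaw -21.1 z95 0.036 hi [0.51  0.268] col [152. 158. 159.]
wrist px [359 205  38  55] xy 0.5269 0.3639 size 64 29 yaw -20.3 z95 0.035 hi [0.537 0.353] col [229. 236. 239.]
wrist px [220 210  16  17] xy 0.4923 0.1889 size 19 9 yaw 32.1 z95 0.045 hi [0.491 0.189] col [95. 99. 97.]
wrist px [372 285  11  22] xy 0.6118 0.3585 size 21 9 yaw 15.3 z95 0.034 hi [0.612 0.36 ] col [49. 49. 51.]
wrist px [242 360   8  33] xy 0.7095 0.1816 size 60 1 yaw -3.4 z95 0.045 hi [0.71  0.182] col [51. 78. 64.]
```

View pics/w7.png

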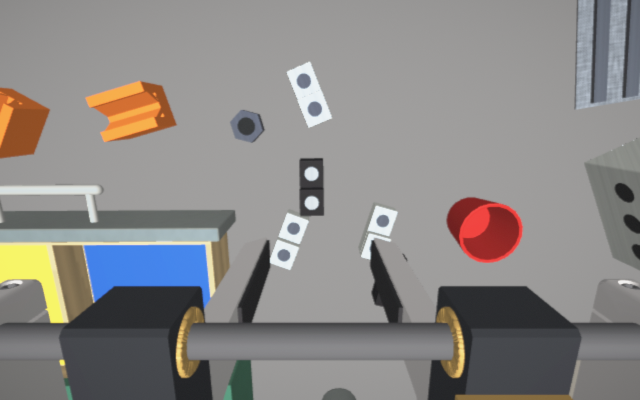

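A bright jaw is at (310,95), a dark one at (312,187), the knocked bright one at (289,242) touching it, and a bright one at (380,233). I'll take the isolated bright jaw first.

```bash
python3 -c "
from h import *
go(.362,.2915,.1,198.5)"; python3 -m crank '[[0,0,0,-0.1],[0,0,0,-0.1],[0,0,0,-0.045],[0.1,0,0.1,0],[0.1,0,0.1,0],[0.1,0,0.1,0],[0.1,0,0.1,0],[0.06,0,0.1,0],[0,0,0.1,0],[0,0,0.1,0]]' 0; python3 -c "
from h import *
go(.362,.2915,.1,198.5)"
```

```text
t 39.55 p [0.4597 0.2972 0.2452] yaw 176.3 w 0.0566 F [0.5 0.4 0.7] q6 -59
 shift units (turn last) [ 0.486 -0.06   0.726]  turn first [0.472 0.128 0.726]  turn -0.246
time: 40.8
tool_pos: [0.3722, 0.2685, 0.1047]
ee_rot: [3.141, 0.001, -2.82]
wrist_force: [0.2, -0.6, -0.2]
width: 0.047
t 40.8 p [0.3722 0.2685 0.1047] yaw -161.6 w 0.047 F [ 0.2 -0.6 -0.2] q6 -80
 shift units (turn last) [0.012 0.125 0.023]  turn first [0.012 0.125 0.023]  turn -0.001
```

```bash
python3 -m crank '[[0.006,0.06,0,0],[0.006,0.065,0,0],[0,0,0.02,0],[0,0,0,0],[0,0,0,0],[0,0,0,0],[0,0,0,0],[0,0,0,0],[0,0,0,0],[0,0,0,0]]'; python3 -c "
from h import *
snap('wrist','w8.png')
from meas import jaws
jaws(('wrist',),(0.25,0.45,0.25,0.44))
go(.362,.2915,.0125,198.5)"
```

```text
time: 42.05
tool_pos: [0.362, 0.2918, 0.1009]
ee_rot: [3.142, 0.0, -2.819]
wrist_force: [-0.4, -0.4, 0.2]
width: 0.0468
wrist px [301 173  38  88] xy 0.362 0.2914 size 64 28 yaw 18.5 z95 0.036 hi [0.376 0.296] col [232. 239. 242.]
wrist px [268 285  37  31] xy 0.4412 0.2881 size 28 18 yaw 89.1 z95 0.023 hi [0 0] col [54. 53. 55.]
t 42.1 p [0.362  0.2918 0.1009] yaw -161.5 w 0.0468 F [-0.1 -0.3  1. ] q6 -77
 shift units (turn last) [ 0.001 -0.001  0.442]  turn first [ 0.001 -0.001  0.442]  turn -0.0
```

View pics/w8.png

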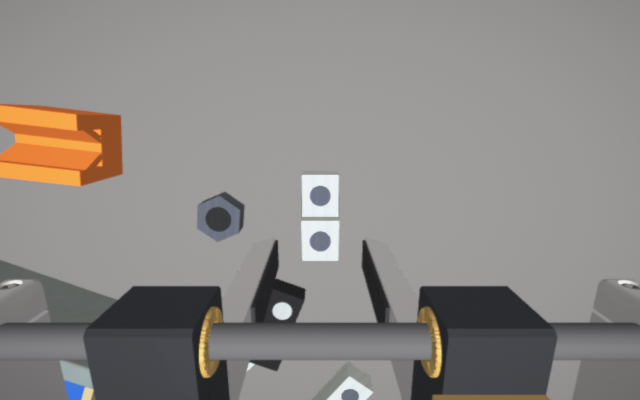

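The jaw at (320,218) is centred between the fingers.

```bash
python3 -m crank '[[0,0,0.06,0],[0,0,0.08,0],[0,0,0.08,0],[0,0,0.08,0],[0,0,0.08,0],[0,0,0.04,0],[0,0,0.02,0],[0,0,0,0],[0,0,0,0],[0,0,0,0]]'; python3 -m crank '[[0,0,0,0],[0,0,0,0],[0,0,0,0],[0,0,0,0],[0,0,-0.05,0],[0,0,-0.1,0],[0,0,-0.2,0],[0,0,-0.2,0],[0,0,-0.1,0],[0,0,0,0]]' 1; python3 -c "
from h import *
go(.5547,-.1522,.14,176.5)"
```

```text
time: 43.35
tool_pos: [0.3624, 0.2921, 0.0135]
ee_rot: [3.141, 0.001, -2.819]
wrist_force: [-0.4, -0.1, -0.4]
width: 0.047
time: 44.6
tool_pos: [0.3631, 0.2925, 0.1452]
ee_rot: [3.14, 0.005, -2.819]
wrist_force: [-0.3, 0.2, -1.6]
width: 0.0275
t 44.6 p [0.3631 0.2925 0.1452] yaw -161.5 w 0.0275 F [-0.3  0.2 -1.6] q6 -77
 shift units (turn last) [-0.204 -2.412  0.024]  turn first [-1.092 -2.161  0.026]  turn 0.244
```

```bash
python3 -m crank '[[0,0,0,0.08],[0,0,0,0.08],[0,0,0,0.084],[-0.1,-0.2,0,0],[-0.12,-0.24,0,0],[-0.12,-0.24,0,0],[-0.12,-0.24,0,0],[-0.12,-0.24,0,0],[-0.12,-0.24,0,0],[-0.12,-0.24,0,0]]'; python3 -m crank '[[-0.12,-0.24,0,0],[-0.1,-0.2,0,0],[-0.05,-0.081,0,0],[0,0,0,0],[0,0,0,0],[0,0,0,0],[0,0,0,0],[0,0,0,0],[0,0,0,0],[0,0,0,0]]'; python3 -c "
from h import *
go(.5547,-.1522,.04,176.5)"
```

```text
time: 45.85
tool_pos: [0.5053, -0.0471, 0.1411]
ee_rot: [3.141, -0.003, 3.08]
wrist_force: [0.5, 0.8, -1.1]
width: 0.0276
time: 47.1
tool_pos: [0.5533, -0.1528, 0.1429]
ee_rot: [3.141, 0.0, 3.081]
wrist_force: [-0.7, 0.2, -0.7]
width: 0.0272
t 47.1 p [ 0.5533 -0.1528  0.1429] yaw 176.5 w 0.0272 F [-0.7  0.2 -0.7] q6 -108
 shift units (turn last) [-0.007  0.004  0.514]  turn first [-0.007  0.004  0.514]  turn 0.0
```

Run:
```python
from h import *
snap('wrist','w9.png')
a,d,T,k=load('wrist');P=cloud('wrist');y=np.radians(-3.5);ex=np.array([np.cos(y),np.sin(y)]);ey=np.array([-np.sin(y),np.cos(y)])
X=P[...,:2]@ex;Y=P[...,:2]@ey
m=(d>0)&(X>.51)&(X<.64)&(P[...,2]>.04)&(P[...,2]<.11)
h,e=np.histogram(Y[m],np.arange(-.2,.22,.004))
for c,b in zip(h,e):
    if c>30: print(round(b,3),c,P[...,2][m&(Y>=b)&(Y<b+.004)].max().round(3),end=' | ')
m=(d>0)&(Y>-.15)&(Y<0)&(P[...,2]>.07)&(P[...,2]<.095)&(X>.4)&(X<.55)
print('\nfront x',np.percentile(X[m],[1,99]),P[...,2][m].max())
```

```text
-0.152 312 0.081 | -0.148 920 0.081 | 0.024 3314 0.07 | 0.028 848 0.07 | 0.032 120 0.069 | 
front x [0.47605975 0.54308551] 0.09081012675054762
```

View pics/w9.png

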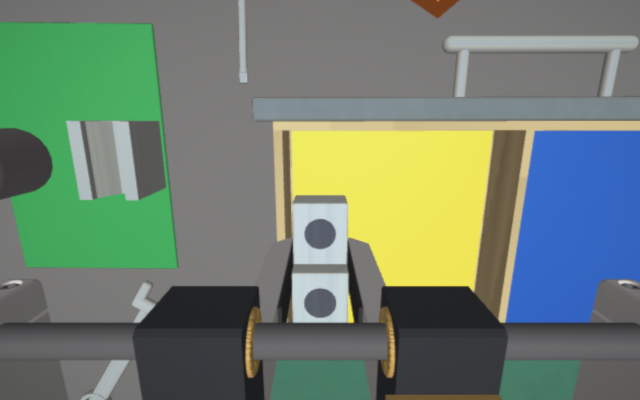

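Right wall inside is at own y -0.147 and the divider starts at 0.024, so the yellow bay's centre is -0.0615. I'll shift 6 mm left and lower.

```bash
python3 -m crank '[[-0.007,0.034,0,0],[0,0,0.08,0],[0,0,0.1,0],[0,0,0.1,0],[0,0,0.1,0],[0,0,0.08,0],[0,0,0.04,0],[0,0,0.01,0],[0,0,0,0],[0,0,0,0]]'; python3 -c "
from h import *
go(.5551,-.1462,.036,176.5)"
```

```text
time: 48.4
tool_pos: [0.5558, -0.1464, 0.0418]
ee_rot: [-3.141, 0.002, 3.081]
wrist_force: [0.3, 0.5, -0.8]
width: 0.0278
t 48.4 p [ 0.5558 -0.1464  0.0418] yaw 176.5 w 0.0278 F [ 0.3  0.5 -0.8] q6 -107
 shift units (turn last) [0.003 0.001 0.029]  turn first [0.003 0.001 0.029]  turn 0.0
```

```bash
python3 -m crank '[[0,0,0.006,0],[0,0,0.006,0],[0,0,0.006,0],[0,0,0.004,0],[0,0,0.004,0],[0,0,0,0],[0,0,0,0],[0,0,0,0],[0,0,0,0],[0,0,0,0]]'; python3 -m crank '[[0,0,0.003,0],[0,0,0.003,0],[0,0,0,0],[0,0,0,0],[0,0,0,0],[0,0,0,0],[0,0,0,0],[0,0,0,0],[0,0,0,0],[0,0,0,0]]'
```

```text
time: 49.65
tool_pos: [0.5552, -0.1462, 0.0357]
ee_rot: [3.142, 0.0, 3.081]
wrist_force: [-0.0, 0.3, -0.8]
width: 0.0274
time: 50.9
tool_pos: [0.5555, -0.1462, 0.035]
ee_rot: [-3.142, 0.001, 3.081]
wrist_force: [-1.4, 1.2, 5.2]
width: 0.0276
```

```bash
python3 -m crank '[[0,0,0,0],[0,0,0,0],[0,0,0,0],[0,0,-0.05,0],[0,0,-0.1,0],[0,0,-0.15,0],[0,0,-0.2,0],[0,0,-0.1,0],[0,0,0,0],[0,0,0,0]]' 0.234; python3 -m crank '[[0.04,0.2,0,0],[0.04,0.24,0,0],[0.04,0.24,0,0],[0.04,0.24,0,0],[0.04,0.24,-0.05,0],[0.04,0.24,-0.05,0],[0.04,0.24,-0.05,0],[0.04,0.2,-0.05,0],[0.02,0.1,-0.1,0],[0,0,-0.1,0]]' 0; python3 -c "
from h import *
snap('wrist','w10.png');snap('side','d10.png');crop('side',180,120,420,330,3.3,'d10c.png')
go(.53,.27,.1,176.5)"
```

```text
time: 52.15
tool_pos: [0.5546, -0.146, 0.1535]
ee_rot: [3.141, -0.001, 3.081]
wrist_force: [-0.3, -0.4, 0.1]
width: 0.0358
time: 53.4
tool_pos: [0.5096, 0.2467, 0.2325]
ee_rot: [-3.14, -0.004, 3.084]
wrist_force: [-0.3, -0.6, -0.4]
width: 0.0468
t 53.5 p [0.5112 0.246  0.2353] yaw 176.6 w 0.0469 F [-0.2  0.8  0.2] q6 -67
 shift units (turn last) [-0.085  0.125  0.677]  turn first [-0.086  0.126  0.676]  turn 0.001
```

View pics/w10.png

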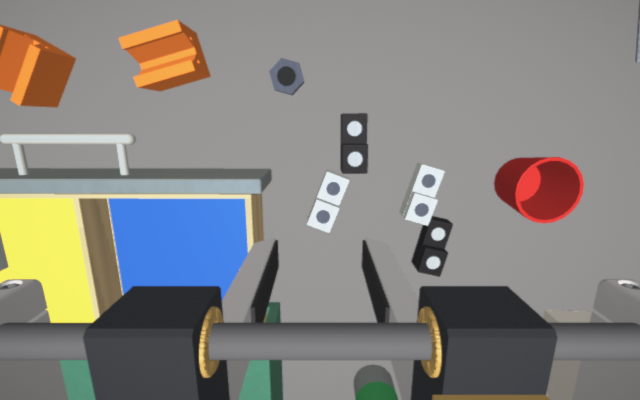

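View pics/d10c.png

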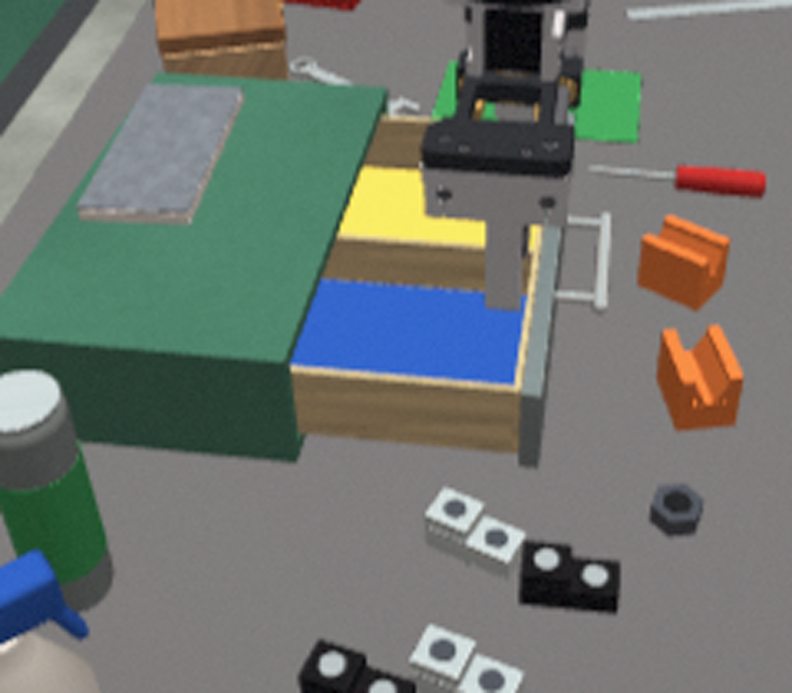

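```bash
cat >> meas.py <<'E'
def jaws2(n='wrist',box=(0.25,0.75,0.2,0.45)):
    a,d,T,k=load(n);P=cloud(n);g=a.astype(int).max(-1)
    base=(d>0)&(P[...,0]>box[0])&(P[...,0]<box[1])&(P[...,1]>box[2])&(P[...,1]<box[3])&(P[...,2]>0.013)&(P[...,2]<0.045)
    for nm,m,mn in(('bright',base&(g>130),200),('dark',base&(g<75),200)):
        N,l,st,_=cv2.connectedComponentsWithStats(m.astype(np.uint8),connectivity=4)
        for i in range(1,N):
            if st[i,4]<mn: continue
            q=P[l==i];(cx,cy),(w,h),an=cv2.minAreaRect((q[:,:2]*1000).astype(np.float32))
            if w<h: w,h,an=h,w,an-90
            hi=q[q[:,2]>.027][:,:2].mean(0)
            print(nm,st[i,:5],'xy',round(cx/1000,4),round(cy/1000,4),'size',round(w),round(h),'yaw',round((an+90)%180-90,1),'zmax',q[:,2].max().round(3),'hi',hi.round(3))
E
python3 -c "
from meas import *
jaws2()"
```

```text
bright [ 401  164   44   62 1396] xy 0.5284 0.3664 size 64 34 yaw -19.8 zmax 0.036 hi [0.541 0.358]
bright [ 307  171   42   62 1338] xy 0.5293 0.2542 size 64 28 yaw -24.6 zmax 0.035 hi [0.543 0.247]
dark [278  67  17  18 250] xy 0.3905 0.2174 size 17 17 yaw -3.3 zmax 0.019 hi [nan nan]
dark [ 341  114   27   59 1039] xy 0.465 0.2863 size 62 28 yaw -3.1 zmax 0.035 hi [0.48  0.285]
dark [ 413  218   39   58 1052] xy 0.5909 0.3772 size 63 28 yaw -16.0 zmax 0.035 hi [0.604 0.372]meas.py:24: RuntimeWarning: Mean of empty slice.
  hi=q[q[:,2]>.027][:,:2].mean(0)
  ret = um.true_divide(
```

```bash
python3 -m crank '[[0,0,0.05,0.08],[0,0,0.05,0.08],[0,0,0.05,0.075],[0,0,0.1,0],[0,0,0.1,0],[0,0,0.1,0],[0,0,0.1,0],[0,0,0,0],[0,0,0,0],[0,0,0,0]]'; python3 -c "
from h import *
go(.5293,.2542,.1,155.4)"
```

```text
time: 54.75
tool_pos: [0.5114, 0.2454, 0.1254]
ee_rot: [3.14, 0.001, 2.711]
wrist_force: [-0.3, -0.0, 0.5]
width: 0.0468
t 54.75 p [0.5114 0.2454 0.1254] yaw 155.4 w 0.0468 F [-0.3 -0.   0.5] q6 -45
 shift units (turn last) [-0.063  0.077  0.127]  turn first [-0.063  0.077  0.127]  turn -0.001
```

```bash
python3 -m crank '[[-0.03,0.04,0.05,0],[-0.033,0.037,0.05,0],[0,0,0.025,0],[0,0,0,0],[0,0,0,0],[0,0,0,0],[0,0,0,0],[0,0,0,0],[0,0,0,0],[0,0,0,0]]'; python3 -c "
from h import *
snap('wrist','w11.png')
from meas import jaws2
jaws2()
go(.5293,.2542,.0125,155.4)"
```

```text
time: 56.0
tool_pos: [0.5287, 0.254, 0.0995]
ee_rot: [3.141, -0.0, 2.712]
wrist_force: [-0.0, 0.5, 0.1]
width: 0.0473
bright [ 162   35   53   54 1235] xy 0.3905 0.2175 size 37 33 yaw 72.5 zmax 0.019 hi [nan nan]
bright [304  86  24  25 470] xy 0.4493 0.2876 size 16 16 yaw 65.7 zmax 0.023 hi [nan nan]
bright [ 433  107   50   95 4102] xy 0.5294 0.3661 size 67 34 yaw -19.6 zmax 0.035 hi [0.541 0.358]
bright [321 130  25  25 467] xy 0.4813 0.2862 size 17 16 yaw 39.0 zmax 0.036 hi [0.481 0.286]
bright [ 301  174   39   88 3247] xy 0.529 0.2545 size 64 28 yaw -24.1 zmax 0.035 hi [0.543 0.248]
bright [490 193  22  22 371] xy 0.5766 0.3823 size 17 16 yaw 0.5 zmax 0.023 hi [nan nan]
bright [498 239  23  21 369] xy 0.6076 0.3735 size 17 16 yaw 14.7 zmax 0.035 hi [0.607 0.373]
dark [175  47  27  30 635] xy 0.3908 0.2175 size 19 18 yaw -37.7 zmax 0.02 hi [nan nan]
dark [ 290   69   69  101 2497] xy 0.4652 0.287 size 63 27 yaw -3.0 zmax 0.035 hi [0.48  0.286]
dark [ 476  179   51   91 2870] xy 0.591 0.3773 size 64 29 yaw -16.7 zmax 0.035 hi [0.604 0.372]
t 56.05 p [0.5287 0.254  0.0995] yaw 155.4 w 0.0474 F [ 0.7 -0.3  0.2] q6 -45
 shift units (turn last) [-0.002  0.002  0.435]  turn first [-0.002  0.002  0.435]  turn -0.0meas.py:24: RuntimeWarning: Mean of empty slice.
  hi=q[q[:,2]>.027][:,:2].mean(0)
  ret = um.true_divide(
```

View pics/w11.png

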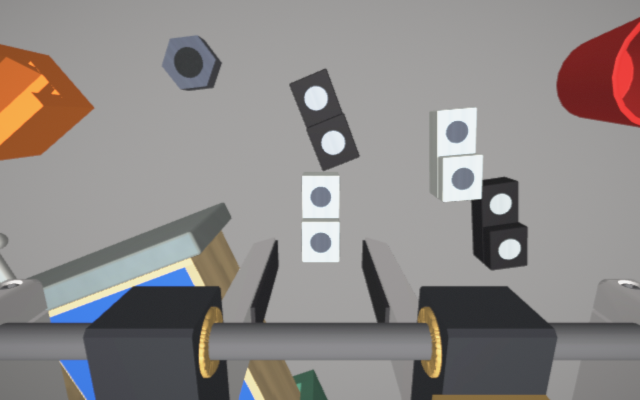

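Aligned on the knocked jaw (320,218), with the finger clear of the drawer wall. Grip.

```bash
python3 -m crank '[[0,0,0.06,0],[0,0,0.08,0],[0,0,0.08,0],[0,0,0.08,0],[0,0,0.08,0],[0,0,0.035,0],[0,0,0.015,0],[0,0,0,0],[0,0,0,0],[0,0,0,0]]'; python3 -m crank '[[0,0,0,0],[0,0,0,0],[0,0,0,0],[0,0,0,0],[0,0,-0.05,0],[0,0,-0.1,0],[0,0,-0.2,0],[0,0,-0.2,0],[0,0,-0.1,0],[0,0,0,0]]' 1; python3 -c "
from h import *
go(.5582,-.0957,.14,176.5)"
```

```text
time: 57.3
tool_pos: [0.5291, 0.2542, 0.0141]
ee_rot: [3.141, 0.001, 2.712]
wrist_force: [0.9, -0.5, -0.3]
width: 0.0472
time: 58.55
tool_pos: [0.53, 0.2545, 0.1462]
ee_rot: [3.138, 0.004, 2.712]
wrist_force: [0.5, 0.5, -1.7]
width: 0.0278
t 58.55 p [0.53   0.2545 0.1462] yaw 155.4 w 0.0278 F [ 0.5  0.5 -1.7] q6 -45
 shift units (turn last) [-0.858 -1.533  0.029]  turn first [-0.248 -1.739  0.031]  turn -0.235
```

```bash
python3 -m crank '[[0,0,0,-0.08],[0,0,0,-0.08],[0,0,0,-0.075],[-0.03,-0.2,0,0],[-0.04,-0.26,0,0],[-0.04,-0.26,0,0],[-0.04,-0.26,0,0],[-0.04,-0.26,0,0],[-0.03,-0.26,0,0],[-0.03,-0.24,0,0]]'; python3 -c "
from h import *
go(.5582,-.0957,.042,176.5)"
```

```text
time: 59.8
tool_pos: [0.5563, -0.098, 0.1415]
ee_rot: [3.141, -0.003, 3.08]
wrist_force: [0.4, 0.3, -2.2]
width: 0.028
t 59.8 p [ 0.5563 -0.098   0.1415] yaw 176.5 w 0.028 F [ 0.4  0.3 -2.2] q6 -102
 shift units (turn last) [-0.01   0.012  0.497]  turn first [-0.009  0.012  0.497]  turn -0.0
```

```bash
python3 -m crank '[[0,0,0,0],[0,0,0,0],[0,0,0.08,0],[0,0,0.1,0],[0,0,0.1,0],[0,0,0.1,0],[0,0,0.06,0],[0,0,0,0],[0,0,0,0],[0,0,0,0]]'; python3 -c "
from h import *
go(.5582,-.0957,.042,176.5)
snap('wrist','w12.png')"
```

```text
time: 61.05
tool_pos: [0.5583, -0.0965, 0.0566]
ee_rot: [-3.141, 0.002, 3.081]
wrist_force: [-0.5, -0.7, -0.8]
width: 0.028
t 61.05 p [ 0.5583 -0.0965  0.0566] yaw 176.5 w 0.028 F [-0.5 -0.7 -0.8] q6 -102
 shift units (turn last) [0.001 0.004 0.073]  turn first [0.001 0.004 0.073]  turn 0.0
```

View pics/w12.png

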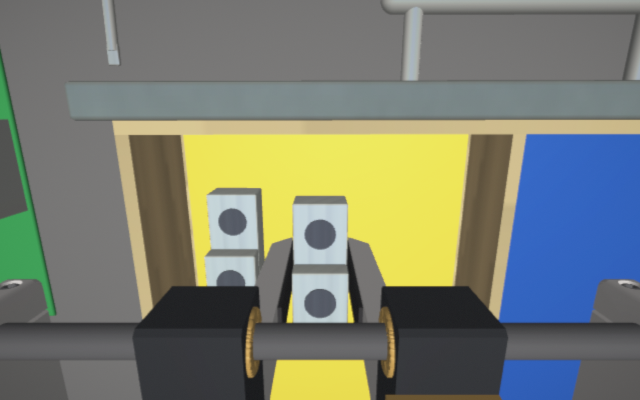

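```bash
python3 -m crank '[[0,0.004,0.04,0],[0,0,0.03,0],[0,0,0.015,0],[0,0,0.008,0],[0,0,0.006,0],[0,0,0.004,0],[0,0,0.004,0],[0,0,0.0,0],[0,0,0,0],[0,0,0,0]]';python3 -m crank '[[0,0,0.003,0],[0,0,0.0,0],[0,0,0.0,0],[0,0,0.0,0],[0,0,0.0,0],[0,0,0.0,0],[0,0,0.0,0],[0,0,0.0,0],[0,0,0,0],[0,0,0,0]]'
```

```text
time: 62.35
tool_pos: [0.5585, -0.0957, 0.0356]
ee_rot: [-3.141, 0.003, 3.081]
wrist_force: [-1.5, 0.7, 5.7]
width: 0.0281
time: 63.6
tool_pos: [0.5589, -0.0957, 0.0355]
ee_rot: [-3.141, 0.004, 3.081]
wrist_force: [-1.0, 1.3, 6.9]
width: 0.028
```

Seated. Release, lift, and go back over the left for the dark jaw.

```bash
python3 -m crank '[[0,0,0,0],[0,0,0,0],[0,0,0,0],[0,0,-0.05,0],[0,0,-0.1,0],[0,0,-0.15,0],[0,0,-0.2,0],[0,0,-0.1,0],[0,0,0,0],[0,0,0,0]]' 0.234; python3 -m crank '[[0.05,0.2,0,0],[0.06,0.25,0,0],[0.06,0.25,0,0],[0.06,0.25,0,0],[0.06,0.25,0,0],[0.06,0.25,0,0],[0.06,0.25,0,0],[0.04,0.2,0,0],[0,0,0,0],[0,0,0,0]]' 0; python3 -c "
from h import *
snap('wrist','w13.png')
from meas import jaws2
jaws2()
go(.465,.2867,.1,177)" 2>/dev/null
```

```text
time: 64.85
tool_pos: [0.557, -0.0955, 0.1525]
ee_rot: [3.141, -0.001, 3.081]
wrist_force: [0.2, -0.6, -0.7]
width: 0.0357
time: 66.1
tool_pos: [0.4903, 0.2884, 0.1521]
ee_rot: [-3.14, -0.002, 3.081]
wrist_force: [-0.9, -0.2, 0.7]
width: 0.0473
bright [208  69  43  45 814] xy 0.3908 0.2172 size 36 33 yaw 71.8 zmax 0.02 hi [nan nan]
bright [307 146  19  19 289] xy 0.4489 0.2875 size 16 16 yaw -3.3 zmax 0.024 hi [nan nan]
bright [307 185  20  19 290] xy 0.481 0.2861 size 16 16 yaw 39.6 zmax 0.036 hi [0.481 0.286]
bright [ 383  197   46   77 2028] xy 0.5292 0.3643 size 70 33 yaw -13.2 zmax 0.035 hi [0.539 0.361]
dark [219  80  22  23 402] xy 0.3907 0.2174 size 18 18 yaw 86.4 zmax 0.019 hi [nan nan]
dark [ 301  137   31   74 1523] xy 0.4647 0.2868 size 63 26 yaw -3.7 zmax 0.035 hi [0.48  0.286]
dark [406 262  34  37 441] xy 0.5764 0.3815 size 33 27 yaw -17.0 zmax 0.026 hi [nan nan]
t 66.15 p [0.4906 0.2881 0.1524] yaw 176.5 w 0.047 F [ 1.  -0.4  0.7] q6 -62
 shift units (turn last) [ 0.127 -0.014  0.262]  turn first [ 0.127 -0.014  0.262]  turn -0.006
```

View pics/w13.png

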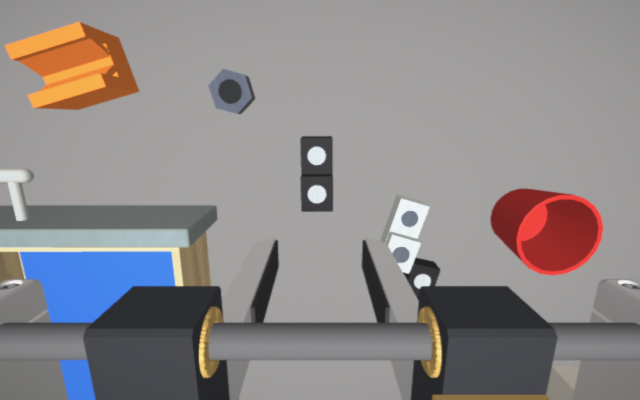

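The dark jaw (317,174) is aligned at (0.465, 0.287). Go straight in.

```bash
python3 -m crank '[[0.06,-0.006,0,0],[0.067,-0.007,0.02,0],[0,0,0.08,0],[0,0,0.1,0],[0,0,0.12,0],[0,0,0.12,0],[0,0,0.12,0],[0,0,0.08,0],[0,0,0.04,0],[0,0,0.0,0]]'; python3 -c "
from h import *
go(.465,.2867,.0125,177)" 2>/dev/null
```

```text
time: 67.4
tool_pos: [0.4651, 0.288, 0.0171]
ee_rot: [-3.141, -0.001, 3.081]
wrist_force: [-0.8, -0.5, -0.0]
width: 0.0471
t 67.4 p [0.4651 0.288  0.0171] yaw 176.5 w 0.0471 F [-0.8 -0.5 -0. ] q6 -61
 shift units (turn last) [ 0.    -0.007  0.023]  turn first [ 0.    -0.007  0.023]  turn -0.005
```

```bash
python3 -m crank '[[0,-0.005,0.012,0],[0,0,0.0,0],[0,0,0,0],[0,0,0,0],[0,0,0,0],[0,0,0,0],[0,0,-0.05,0],[0,0,-0.1,0],[0,0,-0.2,0],[0,0,-0.2,0]]' 1; python3 -m crank '[[0,0,-0.05,0],[0,0,0,0],[0,0,0,0],[0,0,0,0],[0,0,0,0],[0,0,0,0],[0,0,0,0],[0,0,0,0],[0,0,0,0],[0,0,0,0]]'; python3 -c "
from h import *
go(.567,.049,.14,176.5)"
```

```text
time: 68.65
tool_pos: [0.4643, 0.2869, 0.1251]
ee_rot: [-3.141, -0.003, 3.081]
wrist_force: [0.2, 0.4, -2.6]
width: 0.0279
time: 69.9
tool_pos: [0.4653, 0.2871, 0.1352]
ee_rot: [3.141, 0.0, 3.081]
wrist_force: [-0.2, 0.2, -2.6]
width: 0.028
t 69.9 p [0.4653 0.2871 0.1352] yaw 176.5 w 0.028 F [-0.2  0.2 -2.6] q6 -61
 shift units (turn last) [-0.58  -1.158 -0.024]  turn first [-0.58  -1.157 -0.024]  turn 0.0
```

```bash
python3 -m crank '[[-0.06,-0.12,-0.02,0],[-0.1,-0.2,0,0],[-0.1,-0.2,0,0],[-0.1,-0.2,0,0],[-0.1,-0.2,0,0],[-0.08,-0.16,0,0],[-0.04,-0.078,0,0],[0,0,0,0],[0,0,0,0],[0,0,0.1,0]]'; python3 -c "
from h import *
go(.567,.049,.042,176.5)"
```

```text
time: 71.15
tool_pos: [0.568, 0.0505, 0.1211]
ee_rot: [3.141, 0.005, 3.083]
wrist_force: [0.6, 0.5, -1.1]
width: 0.0276
t 71.15 p [0.568  0.0505 0.1211] yaw 176.6 w 0.0276 F [ 0.6  0.5 -1.1] q6 -87
 shift units (turn last) [ 0.007 -0.008  0.395]  turn first [ 0.005 -0.008  0.396]  turn 0.001
```

```bash
python3 -m crank '[[0.003,-0.006,0.08,0],[0,0,0.1,0],[0,0,0.1,0],[0,0,0.06,0],[0,0,0.03,0],[0,0,0.0,0],[0,0,0,0],[0,0,0,0],[0,0,0,0],[0,0,0.0,0]]'; python3 -c "
from h import *
go(.567,.049,.036,176.5)"
```

```text
time: 72.4
tool_pos: [0.5664, 0.0477, 0.0453]
ee_rot: [3.142, 0.0, 3.081]
wrist_force: [0.4, 0.1, -2.1]
width: 0.028
t 72.4 p [0.5664 0.0477 0.0453] yaw 176.5 w 0.028 F [ 0.4  0.1 -2.1] q6 -87
 shift units (turn last) [-0.003  0.007  0.046]  turn first [-0.003  0.007  0.046]  turn 0.0
```

```bash
python3 -m crank '[[0,0,0.02,0],[0,0,0.012,0],[0,0,0.006,0],[0,0,0.004,0],[0,0,0.004,0],[0,0,0.0,0],[0,0,0,0],[0,0,0,0],[0,0,0,0],[0,0,0.0,0]]'
```

```text
time: 73.65
tool_pos: [0.5676, 0.0476, 0.0377]
ee_rot: [3.141, 0.003, 3.081]
wrist_force: [-0.7, -0.2, 4.9]
width: 0.0276
```

```bash
python3 -m crank '[[0,0,0,0],[0,0,0,0],[0,0,0,0],[0,0,-0.05,0],[0,0,-0.1,0],[0,0,-0.15,0],[0,0,-0.2,0],[0,0,-0.1,0],[0,0,0,0],[0,0,0,0]]' 0.234; python3 -m crank '[[0.02,0.2,0,0],[0.02,0.25,0,0],[0.02,0.25,0,0],[0.02,0.25,0,0],[0.02,0.25,0,0],[0.02,0.25,0,0],[0.02,0.15,0,0],[0,0,0,0],[0,0,0,0],[0,0,0,0]]' 0; python3 -c "
from h import *
snap('wrist','w14.png')
from meas import jaws2
jaws2(box=(.48,.75,.2,.45))
go(.591,.3773,.1,163.6)" 2>/dev/null
```

```text
time: 74.9
tool_pos: [0.5657, 0.0477, 0.1549]
ee_rot: [3.142, -0.001, 3.081]
wrist_force: [0.1, 0.2, 0.0]
width: 0.0359
time: 76.15
tool_pos: [0.558, 0.3674, 0.1555]
ee_rot: [-3.141, -0.001, 3.079]
wrist_force: [0.2, 0.3, 0.7]
width: 0.0472
bright [ 290  128   49   79 2330] xy 0.5274 0.3642 size 64 28 yaw -19.7 zmax 0.035 hi [0.542 0.359]
bright [328 209  19  18 242] xy 0.5766 0.3826 size 17 16 yaw 46.7 zmax 0.023 hi [nan nan]
bright [321 246  18  17 245] xy 0.6074 0.3734 size 16 16 yaw -3.5 zmax 0.036 hi [0.607 0.373]
bright [373 360  19  28 289] xy 0.7356 0.418 size 31 5 yaw -30.6 zmax 0.045 hi [0.734 0.418]
dark [ 313  197   42   74 1500] xy 0.591 0.3775 size 63 28 yaw -16.1 zmax 0.035 hi [0.604 0.373]
t 76.2 p [0.5581 0.3675 0.1558] yaw 176.4 w 0.047 F [ 0.3 -0.3 -0.7] q6 -58
 shift units (turn last) [-0.161  0.059  0.279]  turn first [-0.144  0.094  0.279]  turn 0.142
```

View pics/w14.png

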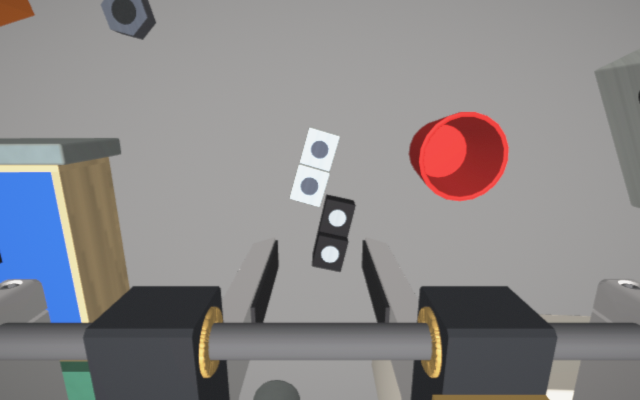

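```bash
python3 -m crank '[[0,0,0,0.07],[0,0,0,0.07],[-0.07,0.04,0.05,0],[-0.074,0.054,0.05,0],[0,0,0.08,0],[0,0,0.08,0],[0,0,0,0],[0,0,0,0],[0,0,0,0],[0,0,0,0]]'; python3 -c "
from h import *
snap('wrist','w15.png')
from meas import jaws2
jaws2(box=(.48,.75,.2,.45))
go(.591,.3775,.0135,163.8)" 2>/dev/null
```

```text
time: 77.45
tool_pos: [0.5909, 0.3792, 0.1049]
ee_rot: [3.14, 0.001, 2.861]
wrist_force: [0.2, 0.3, 0.2]
width: 0.0469
bright [ 254   94   44   93 3615] xy 0.5272 0.3642 size 64 28 yaw -19.7 zmax 0.035 hi [0.542 0.359]
bright [308 186  21  21 363] xy 0.5764 0.3824 size 16 15 yaw -16.7 zmax 0.023 hi [nan nan]
bright [307 231  23  20 356] xy 0.6069 0.3736 size 17 16 yaw 68.4 zmax 0.035 hi [0.607 0.374]
dark [ 301  174   35   85 2132] xy 0.5911 0.3781 size 63 27 yaw -15.9 zmax 0.035 hi [0.605 0.374]
t 77.5 p [0.5909 0.3791 0.1047] yaw 163.9 w 0.0473 F [-0.3 -0.6 -0.4] q6 -46
 shift units (turn last) [-0.002 -0.008  0.456]  turn first [-0.003 -0.008  0.456]  turn 0.001
```

View pics/w15.png

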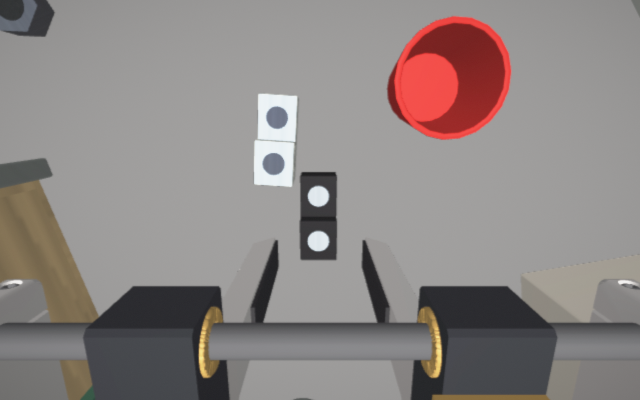

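Centred on the dark jaw (318,217). Grip it.

```bash
python3 -m crank '[[0,-0.006,0.06,0],[0,0,0.08,0],[0,0,0.08,0],[0,0,0.08,0],[0,0,0.08,0],[0,0,0.055,0],[0,0,0.02,0],[0,0,0,0],[0,0,0,0],[0,0,0,0]]'; python3 -m crank '[[0,0,0,0],[0,0,0,0],[0,0,0,0],[0,0,0,0],[0,0,-0.05,0],[0,0,-0.1,0],[0,0,-0.2,0],[0,0,-0.2,0],[0,0,-0.1,0],[0,0,0,0]]' 1; python3 -c "
from h import *
go(.5714,.1185,.14,176.5)"
```

```text
time: 78.75
tool_pos: [0.5908, 0.378, 0.0138]
ee_rot: [3.14, 0.001, 2.861]
wrist_force: [-0.0, 0.6, -0.9]
width: 0.0462
time: 80.0
tool_pos: [0.5914, 0.3783, 0.1458]
ee_rot: [3.138, 0.004, 2.861]
wrist_force: [0.9, 0.2, -2.9]
width: 0.0278
t 80.0 p [0.5914 0.3783 0.1458] yaw 163.9 w 0.0278 F [ 0.9  0.2 -2.9] q6 -46
 shift units (turn last) [-0.264 -1.276  0.025]  turn first [ 0.02  -1.303  0.029]  turn -0.14
```

```bash
python3 -m crank '[[0,0,0,-0.07],[0,0,0,-0.07],[0.003,-0.2,0,0],[0.003,-0.24,0,0],[0.003,-0.24,0,0],[0.003,-0.24,0,0],[0.003,-0.22,0,0],[0.003,-0.163,0,0],[0,0,0,0],[0,0,0,0]]'; python3 -c "
from h import *
go(.5714,.1185,.046,176.5)"
```

```text
time: 81.25
tool_pos: [0.5701, 0.1182, 0.1412]
ee_rot: [3.141, -0.003, 3.081]
wrist_force: [0.2, 1.0, -3.0]
width: 0.0278
t 81.25 p [0.5701 0.1182 0.1412] yaw 176.5 w 0.0278 F [ 0.2  1.  -3. ] q6 -80
 shift units (turn last) [-0.008  0.002  0.476]  turn first [-0.007  0.002  0.476]  turn 0.0
```

```bash
python3 -m crank '[[-0.004,0,0.08,0],[0,0,0.1,0],[0,0,0.1,0],[0,0,0.1,0],[0,0,0.07,0],[0,0,0.03,0],[0,0,0,0],[0,0,0,0],[0,0,0,0],[0,0,0.0,0]]'; python3 -m crank '[[0,0,0.015,0],[0,0,0.01,0],[0,0,0.006,0],[0,0,0.004,0],[0,0,0.0,0],[0,0,0.0,0],[0,0,0,0],[0,0,0,0],[0,0,0,0],[0,0,0.0,0]]'
```

```text
time: 82.5
tool_pos: [0.5721, 0.1178, 0.0475]
ee_rot: [3.141, 0.001, 3.081]
wrist_force: [0.1, 0.2, -3.5]
width: 0.028
time: 83.75
tool_pos: [0.5717, 0.1178, 0.0399]
ee_rot: [3.142, 0.0, 3.081]
wrist_force: [-0.9, 0.2, -3.8]
width: 0.028
```

```bash
python3 -m crank '[[0,0,0.006,0],[0,0,0.006,0],[0,0,0.004,0],[0,0,0.004,0],[0,0,0.0,0],[0,0,0.0,0],[0,0,0,0],[0,0,0,0],[0,0,0,0],[0,0,0.0,0]]'
```

```text
time: 85.0
tool_pos: [0.5717, 0.1178, 0.0359]
ee_rot: [3.141, 0.0, 3.081]
wrist_force: [-0.2, -1.1, -3.6]
width: 0.0277
```

```bash
python3 -m crank '[[0,0,0.003,0],[0,0,0.003,0],[0,0,0.002,0],[0,0,0.0,0],[0,0,0.0,0],[0,0,0.0,0],[0,0,0,0],[0,0,0,0],[0,0,0,0],[0,0,0.0,0]]'
```

```text
time: 86.25
tool_pos: [0.5722, 0.1178, 0.0349]
ee_rot: [3.141, 0.001, 3.081]
wrist_force: [-1.0, -0.2, 6.2]
width: 0.028
```

Seated. Release and go back for the last bright jaw.

```bash
python3 -m crank '[[0,0,0,0],[0,0,0,0],[0,0,0,0],[0,0,-0.05,0],[0,0,-0.1,0],[0,0,-0.15,0],[0,0,-0.2,0],[0,0,-0.1,0],[0,0,0,0],[0,0,0,0]]' 0.234; python3 -m crank '[[0.03,0.2,0,0],[0.03,0.25,0,0],[0.03,0.25,0,0],[0.03,0.25,0,0],[0.03,0.2,0,0],[0,0.05,0,0],[0,0,0,0.09],[0,0,0,0.09],[0,0,0,0],[0,0,0,0]]' 0; python3 -c "
from h import *
snap('wrist','w16.png')
from meas import jaws2
jaws2(box=(.35,.75,.2,.45))
go(.5274,.3642,.1,160.3)" 2>/dev/null
```

```text
time: 87.5
tool_pos: [0.5712, 0.1178, 0.1534]
ee_rot: [-3.141, -0.001, 3.081]
wrist_force: [-0.6, -0.6, -0.8]
width: 0.036
time: 88.75
tool_pos: [0.5564, 0.3583, 0.1537]
ee_rot: [-3.141, -0.001, 2.799]
wrist_force: [-0.6, 0.1, 0.5]
width: 0.0468
bright [ 299  132   32   74 2347] xy 0.5271 0.3641 size 63 28 yaw -19.4 zmax 0.036 hi [0.542 0.359]
dark [ 86  62  23  24 419] xy 0.3905 0.2178 size 19 18 yaw 70.6 zmax 0.019 hi [nan nan]
t 88.8 p [0.5564 0.3585 0.1539] yaw 160.4 w 0.0472 F [0.  0.1 0.2] q6 -42
 shift units (turn last) [ 0.146 -0.022  0.269]  turn first [ 0.146 -0.022  0.269]  turn 0.001
```

View pics/w16.png

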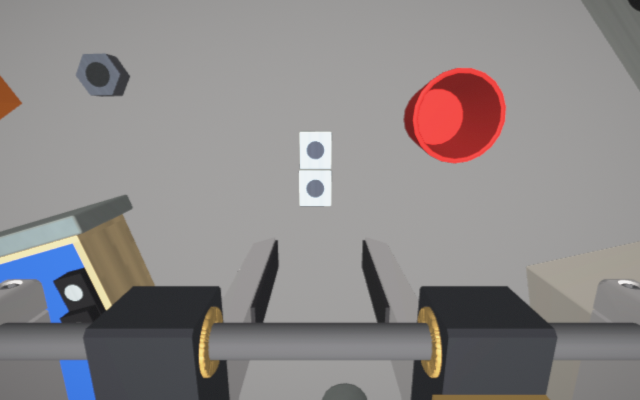

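```bash
python3 -m crank '[[0.07,-0.011,0,0],[0.076,-0.011,0.02,0],[0,0,0.08,0],[0,0,0.1,0],[0,0,0.12,0],[0,0,0.12,0],[0,0,0.12,0],[0,0,0.08,0],[0,0,0.04,0],[0,0,0.0,0]]'; python3 -c "
from h import *
go(.5272,.3642,.0135,160.4)" 2>/dev/null
```

```text
time: 90.05
tool_pos: [0.5272, 0.3647, 0.0176]
ee_rot: [-3.141, -0.001, 2.798]
wrist_force: [-0.5, 0.1, -0.3]
width: 0.0467
t 90.05 p [0.5272 0.3647 0.0176] yaw 160.3 w 0.0467 F [-0.5  0.1 -0.3] q6 -41
 shift units (turn last) [-0.001 -0.002  0.021]  turn first [-0.001 -0.002  0.021]  turn -0.001
```

```bash
python3 -m crank '[[0,0,0.014,0],[0,0,0.0,0],[0,0,0,0],[0,0,0,0],[0,0,0,0],[0,0,0,0],[0,0,-0.05,0],[0,0,-0.1,0],[0,0,-0.2,0],[0,0,-0.2,0]]' 1; python3 -m crank '[[0,0,-0.1,0],[0,0,0,-0.09],[0,0,0,-0.09],[0,0,0,0],[0,0,0,0],[0,0,0,0],[0,0,0,0],[0,0,0,0],[0,0,0,0],[0,0,0,0]]'; python3 -c "
from h import *
go(.5613,-.0458,.145,176.5)"
```

```text
time: 91.3
tool_pos: [0.5273, 0.365, 0.1275]
ee_rot: [3.141, 0.0, 2.798]
wrist_force: [0.4, 0.5, -0.8]
width: 0.0281
time: 92.55
tool_pos: [0.5274, 0.3649, 0.1455]
ee_rot: [3.142, -0.0, 3.081]
wrist_force: [1.0, -0.5, -2.1]
width: 0.0281
t 92.55 p [0.5274 0.3649 0.1455] yaw 176.5 w 0.0281 F [ 1.  -0.5 -2.1] q6 -57
 shift units (turn last) [-2.940e-01 -2.039e+00  2.000e-03]  turn first [-2.950e-01 -2.039e+00  2.000e-03]  turn 0.0
```

```bash
python3 -m crank '[[-0.03,-0.18,0,0],[-0.034,-0.23,0,0],[-0.034,-0.24,0,0],[-0.034,-0.24,0,0],[-0.034,-0.24,0,0],[-0.034,-0.24,0,0],[-0.034,-0.24,0,0],[-0.034,-0.23,0,0],[-0.03,-0.199,0,0],[0,0,0,0]]'; python3 -m crank '[[0,0,0,0],[0,0,0,0],[0,0,0.08,0],[0,0,0.1,0],[0,0,0.1,0],[0,0,0.1,0],[0,0,0.06,0],[0,0,0,0],[0,0,0,0],[0,0,0,0]]'; python3 -c "
from h import *
snap('wrist','w17.png')
go(.5613,-.0458,.036,176.5)"
```

```text
time: 93.8
tool_pos: [0.5621, -0.0484, 0.1455]
ee_rot: [-3.141, 0.0, 3.076]
wrist_force: [1.4, -0.3, -0.9]
width: 0.0275
time: 95.05
tool_pos: [0.5628, -0.0459, 0.0586]
ee_rot: [-3.141, 0.002, 3.081]
wrist_force: [0.3, 0.6, -1.3]
width: 0.0277
t 95.1 p [ 0.5627 -0.0459  0.0585] yaw 176.5 w 0.0276 F [-0.7  0.7 -1. ] q6 -97
 shift units (turn last) [ 0.007 -0.     0.112]  turn first [ 0.007 -0.     0.112]  turn 0.0
```

View pics/w17.png

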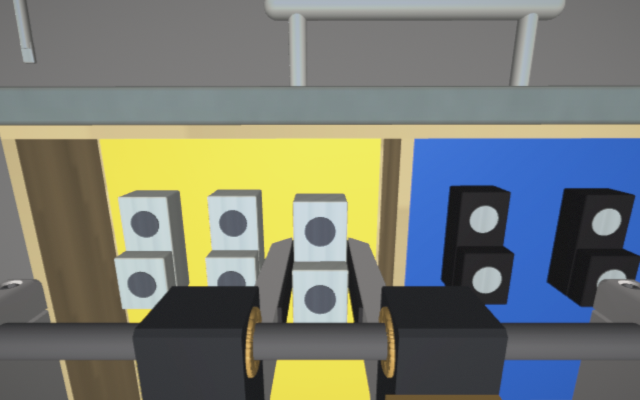

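All the others lie flat; there is room for the last one.

```bash
python3 -m crank '[[0.004,0,0.04,0],[0,0,0.03,0],[0,0,0.015,0],[0,0,0.008,0],[0,0,0.006,0],[0,0,0.004,0],[0,0,0.004,0],[0,0,0.0,0],[0,0,0,0],[0,0,0,0]]'
```

```text
time: 96.35
tool_pos: [0.5627, -0.0458, 0.0382]
ee_rot: [-3.142, 0.004, 3.081]
wrist_force: [-1.4, 0.2, 6.0]
width: 0.0278
```

```bash
python3 -m crank '[[0,0,0,0],[0,0,0,0],[0,0,0,0],[0,0,-0.05,0],[0,0,-0.1,0],[0,0,-0.15,0],[0,0,-0.2,0],[0,0,-0.2,0],[0,0,-0.1,0],[0,0,0,0]]' 0.234
python3 - <<'E'
from h import *
snap('wrist','w18.png');snap('side','d18.png')
crop('side',240,130,420,260,4,'d18c.png')
P=cloud('wrist')
go(.45,-.03,.2,86.5)
E
```

```text
time: 97.6
tool_pos: [0.5625, -0.046, 0.199]
ee_rot: [-3.141, 0.006, 3.081]
wrist_force: [-0.0, -0.1, 0.3]
width: 0.0362
t 97.7 p [ 0.561  -0.0457  0.1955] yaw 176.5 w 0.0363 F [-0.2  0.4 -0.7] q6 -97
 shift units (turn last) [ 0.559  0.044 -0.022]  turn first [ 0.044 -0.559 -0.023]  turn 1.0
```

View pics/w18.png

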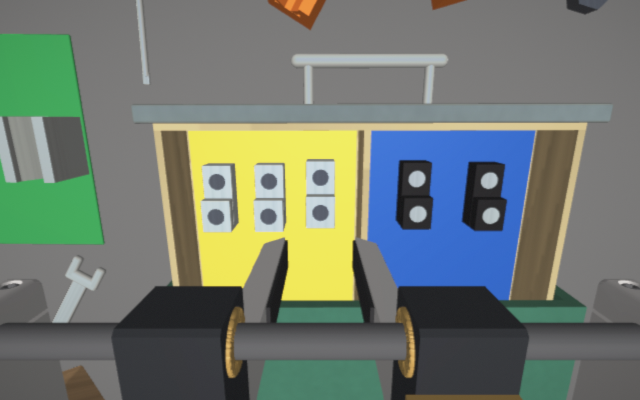

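View pics/d18.png

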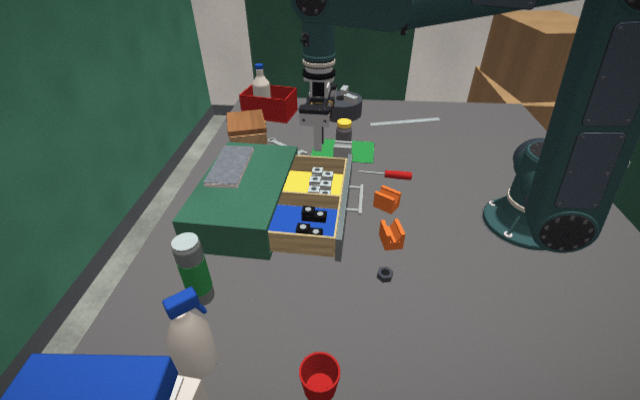

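All three bright jaws lie in the yellow bay (x 200–335) and both dark ones in the blue bay, base down. Check jaw heights, then turn for the handle.

```bash
python3 - <<'E'
from h import *
for p in [(217,170),(217,228),(268,170),(268,226),(320,164),(320,225),(405,168),(405,222),(478,170),(480,222),(300,270),(440,270)]: print(p,pt('wrist',*p,0))
E
python3 -m crank '[[0,0,0,0.11],[0,0,0,0.11],[0,0,0,0.11],[0,0,0,0.11],[0,0,0,0.11],[0,0,0,0.11],[0,0,0,0.11],[0,0,0,0.11],[0,0,0,0.11],[0,0,0,0.01]]' 0.4; python3 -c "
from h import *
go(.4426,.034,.16,86.4)"
```

```text
(217, 170) [ 0.5334 -0.1434  0.0428]
(217, 228) [ 0.5881 -0.1476  0.0546]
(268, 170) [ 0.5361 -0.0941  0.0443]
(268, 226) [ 0.5892 -0.0979  0.0544]
(320, 164) [ 0.5337 -0.0439  0.0424]
(320, 225) [ 0.5911 -0.0474  0.0548]
(405, 168) [0.5426 0.0377 0.0421]
(405, 222) [0.5928 0.0347 0.0555]
(478, 170) [0.5486 0.1076 0.0432]
(480, 222) [0.5977 0.1075 0.0543]
(300, 270) [ 0.6514 -0.0732  0.0249]
(440, 270) [0.6612 0.081  0.024 ]
time: 98.95
tool_pos: [0.5604, -0.0456, 0.1941]
ee_rot: [-3.138, -0.0, 1.511]
wrist_force: [-0.7, 0.1, -0.7]
width: 0.0283
t 98.95 p [ 0.5604 -0.0456  0.1941] yaw 86.6 w 0.0283 F [-0.7  0.1 -0.7] q6 -7
 shift units (turn last) [ 0.362 -0.611  0.173]  turn first [ 0.36  -0.613  0.17 ]  turn 0.002
```

```bash
python3 -m crank '[[0.06,-0.1,0,0],[0.09,-0.15,0,0],[0.09,-0.15,0,0],[0.07,-0.13,0,0],[0.05,-0.082,0,0],[0,0,0.08,0],[0,0,0.09,0],[0,0,0,0],[0,0,0,0],[0,0,0,0]]'; python3 -c "
from h import *
go(.4426,.034,.053,86.4)
snap('wrist','w19.png')
a,d,T,k=load('wrist');P=cloud('wrist')
m=(d>0)&(P[...,2]>.058)&(P[...,2]<.075)&(P[...,0]<.46)&(P[...,0]>.42)&(abs(P[...,1])<.1)
q=P[m];f=np.polyfit(q[:,1],q[:,0],1);print(len(q),'bar x at .034',np.polyval(f,.034),q[:,1].min(),q[:,1].max(),np.degrees(np.arctan(f[0])))"
```

```text
time: 100.2
tool_pos: [0.444, 0.0334, 0.1625]
ee_rot: [3.141, -0.0, 1.51]
wrist_force: [-0.3, -0.4, 0.1]
width: 0.0281
t 100.2 p [0.444  0.0334 0.1625] yaw 86.5 w 0.0281 F [-0.3 -0.4  0.1] q6 0
 shift units (turn last) [ 0.003 -0.008  0.547]  turn first [ 0.003 -0.007  0.547]  turn 0.001
2047 bar x at .034 0.44881963718483386 -0.06196617453752955 0.06754468139114983 2.65550130459349
```

View pics/w19.png

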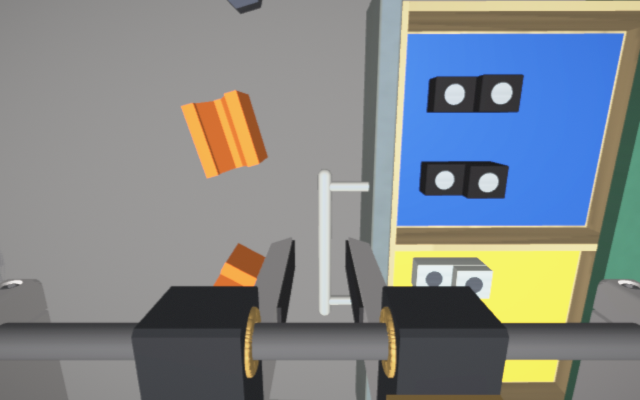

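Bar at column 324, about 3 mm ahead of the TCP. Descend with a small shift, grip and push.

```bash
python3 -m crank '[[0,0.012,0.06,0],[0,0,0.08,0],[0,0,0.08,0],[0,0,0.08,0],[0,0,0.08,0],[0,0,0.08,0],[0,0,0.06,0],[0,0,0.027,0],[0,0,0.0,0],[0,0,0,0]]'; python3 -m crank '[[0,0,0,0],[0,0,0,0],[0,0,0,0],[0,0,0,0],[0,0,0,0],[0,0.01,0,0],[0,0.02,0,0],[0,0.03,0,0],[0,0.04,0,0],[0,0.05,0,0]]' 1;  python3 -c "
from h import *
go(.6075,.0242,.053,86.4)"
```

```text
time: 101.5
tool_pos: [0.4464, 0.0334, 0.0533]
ee_rot: [3.14, -0.0, 1.51]
wrist_force: [0.4, -0.5, -0.1]
width: 0.0281
time: 102.75
tool_pos: [0.4761, 0.0317, 0.0531]
ee_rot: [-3.142, -0.0, 1.51]
wrist_force: [-1.5, 0.5, 6.0]
width: 0.01
t 102.75 p [0.4761 0.0317 0.0531] yaw 86.5 w 0.01 F [-1.5  0.5  6. ] q6 0
 shift units (turn last) [0.003 0.658 0.001]  turn first [0.004 0.658 0.001]  turn 0.001
```

```bash
python3 -m crank '[[0,0.06,0,0],[0,0.07,0,0],[0,0.08,0,0],[0,0.08,0,0],[0,0.08,0,0],[0,0.08,0,0],[0,0.07,0,0],[0,0.06,0,0],[0,0.04,0,0],[0,0.02,0,0]]';  python3 -m crank '[[0,0.008,0,0],[0,0.004,0,0],[0,0,0,0],[0,0,0,0],[0,0.0,0,0],[0,0.0,0,0],[0,0.0,0,0],[0,0,0,0],[0,0,0,0],[0,0,0,0]]'; python3 -c "
from h import *
go(.6075,.0242,.053,86.4)"
```

```text
time: 104.0
tool_pos: [0.6043, 0.0241, 0.0532]
ee_rot: [3.141, -0.001, 1.51]
wrist_force: [-1.6, 0.7, 5.5]
width: 0.0102
time: 105.25
tool_pos: [0.6061, 0.024, 0.0532]
ee_rot: [3.141, -0.001, 1.51]
wrist_force: [-1.6, 0.0, 5.7]
width: 0.0103
t 105.25 p [0.6061 0.024  0.0532] yaw 86.5 w 0.0103 F [-1.6  0.   5.7] q6 0
 shift units (turn last) [0.002 0.007 0.001]  turn first [0.002 0.007 0.001]  turn 0.001
```

```bash
python3 -m crank '[[0,0.003,0,0],[0,0.003,0,0],[0,0,0,0],[0,0,0,0],[0,0.0,0,0],[0,0.0,0,0],[0,0.0,0,0],[0,0,0,0],[0,0,0,0],[0,0,0,0]]';  python3 -m crank '[[0,0.003,0,0],[0,0.003,0,0],[0,0,0,0],[0,0,0,0],[0,0.0,0,0],[0,0.0,0,0],[0,0.0,0,0],[0,0,0,0],[0,0,0,0],[0,0,0,0]]'
```

```text
time: 106.5
tool_pos: [0.606, 0.024, 0.0531]
ee_rot: [-3.139, -0.0, 1.51]
wrist_force: [-4.7, 1.5, 6.3]
width: 0.0098
time: 107.75
tool_pos: [0.6061, 0.024, 0.0531]
ee_rot: [-3.136, -0.0, 1.51]
wrist_force: [-7.3, 0.5, 8.9]
width: 0.01
```

The force builds with no further travel, so it is against the stop. Release and retreat.

```bash
python3 -m crank '[[0,0,0,0],[0,0,0,0],[0,0,0,0],[0,0,0,0],[0,0,-0.06,0],[0,0,-0.1,0],[0,0,-0.2,0],[0,0,-0.2,0],[0,0,-0.2,0],[0,0,0,0]]' 0.4; python3 -m crank '[[0,-0.2,-0.1,0],[0,-0.25,0,0],[0,-0.25,0,0],[0,-0.25,0,0],[0,-0.2,0,0],[0,0,0,0],[0,0,0,0],[0,0,0,0],[0,0,0,0],[0,0,0,0]]'
python3 - <<'E'
from h import *
go(.4,0,.3)
snap('scene','s20.png');snap('side','d20.png')
for n in('scene','side'):
    a,d,T,k=load(n);P=cloud(n);a=a.astype(int)
    m=(d>0)&(P[...,0]>.57)&(P[...,0]<.63)&(abs(P[...,1])<.09)&(P[...,2]>.055)&(P[...,2]<.08)&(a.min(-1)>120)
    q=P[m]; bar=q[q[:,0]<np.median(q[:,0])+.012]
    vx=np.polyfit(bar[:,1],bar[:,0],1);res=bar[:,0]-np.polyval(vx,bar[:,1]);bar=bar[abs(res)<.006];vx=np.polyfit(bar[:,1],bar[:,0],1)
    print(n,len(bar),'slope',np.degrees(np.arctan(vx[0])),'x0',vx[1])
E
```

```text
time: 109.0
tool_pos: [0.6107, 0.0234, 0.2107]
ee_rot: [3.131, -0.0, 1.51]
wrist_force: [0.4, -0.1, -0.6]
width: 0.0281
time: 110.25
tool_pos: [0.3792, 0.0375, 0.2244]
ee_rot: [-3.141, -0.0, 1.51]
wrist_force: [0.7, -0.2, 0.3]
width: 0.0285
t 110.25 p [0.3792 0.0375 0.2244] yaw 86.5 w 0.0285 F [ 0.7 -0.2  0.3] q6 1
 shift units (turn last) [-0.181  0.115 -0.378]  turn first [-0.181  0.115 -0.378]  turn 0.0
scene 199 slope 3.5967970411992893 x0 0.6070160047128007
side 114 slope 3.466099767429725 x0 0.6031439841519542
```

View pics/s20.png

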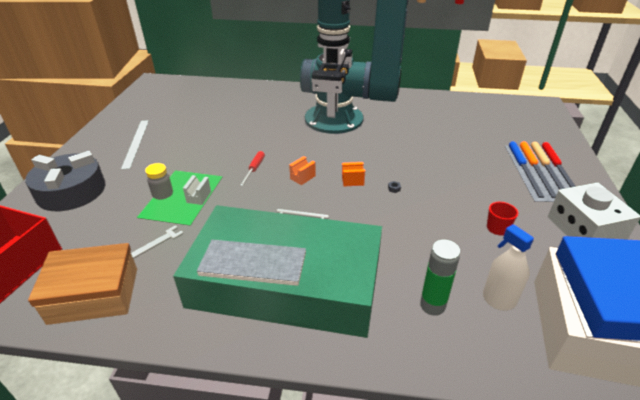

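View pics/d20.png

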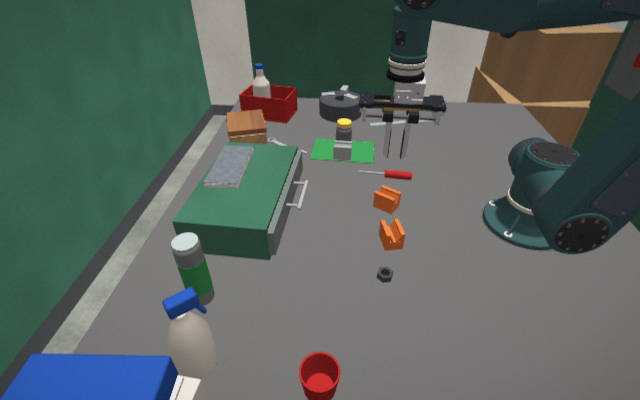

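The bar is back within 0.1 mm of where it started (0.6070 scene, 0.6031 side). The pot and V-block are upright on the mat, the bystanders haven't moved, and the arm is clear. Hand in.

```bash
python3 -c "
from bench import robot
print(robot.close_job()); print(robot.get_obs()['time'])"
```

```text
the job is handed in; nothing more can be done
None
the job is handed in; nothing more can be done
```

The job is done and handed in at about 110 s, in the order asked:
- **Mat:** the paste pot and the steel V-block were stood on the green mat before the drawer was opened.
- **Drawer and jaws:** I pulled the drawer about 0.165 m open. The two dark jaws went into the blue bay and the three bright ones into the yellow bay. One bright jaw was knocked aside early on; I measured it again and picked it up from its new place.
- **Shutting:** I pushed the drawer shut until it met its stop.

**Last checks:**
- **Jaws:** before closing, the wrist depth showed every jaw flat in its own spot. The floor was at z ≈ 0.024 m, the bases at about 0.043 m and the steps at about 0.055 m, as a jaw lying base down should give.
- **Drawer:** after closing, the handle bar was within 0.1 mm of its starting position in both the scene and side views.
- **Bench:** the pictures show the pot and V-block still upright on the mat, the other things on the bench where they were, and the arm clear.

**Disagreements:** the scene and side cameras differ by about 4 mm on where the bar is, so I compared each only with its own first reading. When I came back to the handle it was also about 3 mm further in than where I had left it, still well within the grip. No check failed.

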